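# Make up and clamp a laminated roller blank

## Task

Make up a roller blank in the laminating press: stack plywood discs flat in the slotted sleeve, counting the one that is already in it, so that the top of the stack is level with the red line (the pale discs are 18 mm thick, the dark ones 12 mm), and lay the steel disc from the tray on top as the pressure plate. Then push the carriage under the ram fully home against its stop and only then wind the handwheel clockwise until the ram's pad bears firmly on the steel disc. Put every left-over plywood disc into the plywood tray, and leave the other things on the bench where they are.

Things in the scene. Friction and masses are not known exactly. Their poses are not given: they have to be found in the camera images.
- pale_0: pale birch plywood disc, 60 mm diameter, 18 mm thick, lying at the bottom of the press sleeve from the start; origin at its centre, half way through its thickness, z along its axis. Absent at some starts (then None)
- pale_1: pale birch plywood disc, 60 mm diameter, 18 mm thick, lying flat on the bench; origin at its centre, half way through its thickness, z along its axis.
- pale_2: pale birch plywood disc, 60 mm diameter, 18 mm thick, lying flat on the bench; origin at its centre, half way through its thickness, z along its axis.
- pale_3: pale birch plywood disc, 60 mm diameter, 18 mm thick, lying flat on the bench; origin at its centre, half way through its thickness, z along its axis.
- dark_0: dark brown plywood disc, 60 mm diameter, 12 mm thick, lying at the bottom of the press sleeve from the start; origin at its centre, half way through its thickness, z along its axis. Absent at some starts (then None)
- dark_1: dark brown plywood disc, 60 mm diameter, 12 mm thick, lying flat on the bench; origin at its centre, half way through its thickness, z along its axis. Absent at some starts (then None)
- dark_2: dark brown plywood disc, 60 mm diameter, 12 mm thick, lying flat on the bench; origin at its centre, half way through its thickness, z along its axis. Absent at some starts (then None)
- dark_3: dark brown plywood disc, 60 mm diameter, 12 mm thick, lying flat on the bench; origin at its centre, half way through its thickness, z along its axis. Absent at some starts (then None)
- press: green cast-iron laminating press, fixed; origin on the bench under the sleeve's axis at the loading position; z up; y along the carriage track towards the ram, whose axis is at y = 150 mm; column behind the ram (+x), 223 mm high, then the handwheel on top. Base 140 mm wide (x ±70), y -65 to 225 mm; rails and carriage plate beside the sleeve are at most 31 mm over the bench
- carriage (a joint): slide of the steel carriage that carries the sleeve, m: 0 at the loading position (start), 0.150 when it meets the end stop under the ram; it moves along the press's +y against about 2 N of friction and stays where it is left
- sleeve_floor (a point): centre of the sleeve's floor, 31 mm over the bench; has the press's axes, moves with the carriage. Aluminium sleeve on it: inner diameter 64 mm, outer 72, 96 mm high, open on top, two full-height slots 41 mm wide on its -x and +x sides (press axes) for the fingers: a disc held across the press's x can be set down to the floor; outside the slots nothing stands over the plate
- red_line (a point): point on the sleeve's axis level with the middle of the red line painted round the sleeve, 78 mm above the sleeve's floor; the line is 3 mm wide
- push_knob (a point): centre of the top end of the black upright knob on the carriage's push rod: 24 mm diameter, 50 mm tall, top 62 mm over the bench, this point at its top; 140 mm from the sleeve axis on the press's -y side; it moves with the carriage
- ram (a joint): travel of the ram, m: 0 fully up, grows as it goes down (up to 0.075); driven only by the handwheel, 5 mm for each rad
- ram_face (a point): centre of the underside of the ram's round pad (52 mm diameter); 146 mm over the bench when the ram is fully up
- handwheel (a joint): angle of the handwheel on top of the press, rad: grows clockwise seen from above, which lowers the ram; 0 = ram fully up, stop at 15; starts at 0 to 1.4; friction about 0.1 N m, stays where it is left
- wheel_centre (a point): point on the handwheel's vertical axis level with the middle of its handle, 280 mm over the bench. Rim: mean radius 60 mm, 14 mm thick, top 251 mm over the bench, 3 spokes; a 20 mm spindle rises through the hub to at most 274 mm. A shelf beam crosses behind: 0.40 m over the bench from x = 0.66 m on
- wheel_handle (a point): middle of the upright black revolving handle on the rim, 56 mm from the wheel's axis: 21 mm diameter, 46 mm tall (254 to 300 mm over the bench), spins freely on its pin
- steel_disc: bright steel pressure disc, 60 mm diameter, 12 mm thick, 0.25 kg, at the start lying in the tray near its middle; origin at its centre
- tray: shallow plywood tray standing loose on the right of the bench: 252 (its x) x 142 (its y) x 28 mm, walls and floor 6 mm; origin at the centre of its underside
- tape_measure: yellow tape measure, 38x78x67 mm; bystander, leave alone; origin at the centre of its underside
- carpenter_pencil: red flat carpenter's pencil, 173 mm long, lying on the bench near the robot; bystander, leave alone; origin at the centre of its underside
- bit_box: orange and grey drill bit box, 68x120x26 mm, at the back; bystander, leave alone; origin at the centre of its underside

How it is judged:
On the way, in this order (a step that is already met when the one before it is completed fails the run):
1. the stack in the sleeve is level with the red line (within 2.5 mm), lies flat and is let go (((horizontal distance between pale_0 and sleeve_floor below 0.006 m and angle between the z axis of pale_0 and the z axis of sleeve_floor, either way round below 0.12 rad and z of pale_0 in the frame of sleeve_floor between 0.0665 and 0.0715 m) or (horizontal distance between pale_1 and sleeve_floor below 0.006 m and angle between the z axis of pale_1 and the z axis of sleeve_floor, either way round below 0.12 rad and z of pale_1 in the frame of sleeve_floor between 0.0665 and 0.0715 m) or (horizontal distance between pale_2 and sleeve_floor below 0.006 m and angle between the z axis of pale_2 and the z axis of sleeve_floor, either way round below 0.12 rad and z of pale_2 in the frame of sleeve_floor between 0.0665 and 0.0715 m) or (horizontal distance between pale_3 and sleeve_floor below 0.006 m and angle between the z axis of pale_3 and the z axis of sleeve_floor, either way round below 0.12 rad and z of pale_3 in the frame of sleeve_floor between 0.0665 and 0.0715 m) or (horizontal distance between dark_0 and sleeve_floor below 0.006 m and angle between the z axis of dark_0 and the z axis of sleeve_floor, either way round below 0.12 rad and z of dark_0 in the frame of sleeve_floor between 0.0695 and 0.0745 m) or (horizontal distance between dark_1 and sleeve_floor below 0.006 m and angle between the z axis of dark_1 and the z axis of sleeve_floor, either way round below 0.12 rad and z of dark_1 in the frame of sleeve_floor between 0.0695 and 0.0745 m) or (horizontal distance between dark_2 and sleeve_floor below 0.006 m and angle between the z axis of dark_2 and the z axis of sleeve_floor, either way round below 0.12 rad and z of dark_2 in the frame of sleeve_floor between 0.0695 and 0.0745 m) or (horizontal distance between dark_3 and sleeve_floor below 0.006 m and angle between the z axis of dark_3 and the z axis of sleeve_floor, either way round below 0.12 rad and z of dark_3 in the frame of sleeve_floor between 0.0695 and 0.0745 m)) and not (horizontal distance between pale_0 and sleeve_floor below 0.04 m and z of pale_0 in the frame of sleeve_floor above 0.075 m) and not (horizontal distance between pale_1 and sleeve_floor below 0.04 m and z of pale_1 in the frame of sleeve_floor above 0.075 m) and not (horizontal distance between pale_2 and sleeve_floor below 0.04 m and z of pale_2 in the frame of sleeve_floor above 0.075 m) and not (horizontal distance between pale_3 and sleeve_floor below 0.04 m and z of pale_3 in the frame of sleeve_floor above 0.075 m) and not (horizontal distance between dark_0 and sleeve_floor below 0.04 m and z of dark_0 in the frame of sleeve_floor above 0.075 m) and not (horizontal distance between dark_1 and sleeve_floor below 0.04 m and z of dark_1 in the frame of sleeve_floor above 0.075 m) and not (horizontal distance between dark_2 and sleeve_floor below 0.04 m and z of dark_2 in the frame of sleeve_floor above 0.075 m) and not (horizontal distance between dark_3 and sleeve_floor below 0.04 m and z of dark_3 in the frame of sleeve_floor above 0.075 m) and linear speed of each of pale_0, pale_1, pale_2, pale_3, dark_0, dark_1, dark_2, dark_3 below 0.02 m/s and contact force between the fingers and pale_0 below 0.2 N and contact force between the fingers and pale_1 below 0.2 N and contact force between the fingers and pale_2 below 0.2 N and contact force between the fingers and pale_3 below 0.2 N and contact force between the fingers and dark_0 below 0.2 N and contact force between the fingers and dark_1 below 0.2 N and contact force between the fingers and dark_2 below 0.2 N and contact force between the fingers and dark_3 below 0.2 N), for 0.3 s.
2. the steel disc lies flat on top of the stack in the sleeve and is let go (horizontal distance between steel_disc and sleeve_floor below 0.006 m and z of steel_disc in the frame of sleeve_floor between 0.0815 and 0.0865 m and angle between the z axis of steel_disc and the z axis of sleeve_floor, either way round below 0.12 rad and linear speed of steel_disc below 0.02 m/s and contact force between the fingers and steel_disc below 0.2 N), for 0.3 s.
3. the carriage with the stack is fully home against the stop (within 4 mm) (value of joint carriage above 0.146 m), for 0.2 s.
4. the ram's pad bears on the steel disc with more than 5 N (value of joint carriage above 0.146 m and contact force between ram and steel_disc above 5 N), for 0.2 s.
At the end, for the whole second after the job is handed in: Top of the plywood stack in the sleeve within 2.5 mm of the red line, discs flat and on the axis; the steel disc flat on it; carriage within 4 mm of its stop; ram pad on the steel disc (2 mm above to 3.5 mm below its right height); every other plywood disc in the tray; all at rest (((horizontal distance between pale_0 and sleeve_floor below 0.006 m and angle between the z axis of pale_0 and the z axis of sleeve_floor, either way round below 0.12 rad and z of pale_0 in the frame of sleeve_floor between 0.0665 and 0.0715 m) or (horizontal distance between pale_1 and sleeve_floor below 0.006 m and angle between the z axis of pale_1 and the z axis of sleeve_floor, either way round below 0.12 rad and z of pale_1 in the frame of sleeve_floor between 0.0665 and 0.0715 m) or (horizontal distance between pale_2 and sleeve_floor below 0.006 m and angle between the z axis of pale_2 and the z axis of sleeve_floor, either way round below 0.12 rad and z of pale_2 in the frame of sleeve_floor between 0.0665 and 0.0715 m) or (horizontal distance between pale_3 and sleeve_floor below 0.006 m and angle between the z axis of pale_3 and the z axis of sleeve_floor, either way round below 0.12 rad and z of pale_3 in the frame of sleeve_floor between 0.0665 and 0.0715 m) or (horizontal distance between dark_0 and sleeve_floor below 0.006 m and angle between the z axis of dark_0 and the z axis of sleeve_floor, either way round below 0.12 rad and z of dark_0 in the frame of sleeve_floor between 0.0695 and 0.0745 m) or (horizontal distance between dark_1 and sleeve_floor below 0.006 m and angle between the z axis of dark_1 and the z axis of sleeve_floor, either way round below 0.12 rad and z of dark_1 in the frame of sleeve_floor between 0.0695 and 0.0745 m) or (horizontal distance between dark_2 and sleeve_floor below 0.006 m and angle between the z axis of dark_2 and the z axis of sleeve_floor, either way round below 0.12 rad and z of dark_2 in the frame of sleeve_floor between 0.0695 and 0.0745 m) or (horizontal distance between dark_3 and sleeve_floor below 0.006 m and angle between the z axis of dark_3 and the z axis of sleeve_floor, either way round below 0.12 rad and z of dark_3 in the frame of sleeve_floor between 0.0695 and 0.0745 m)) and not (horizontal distance between pale_0 and sleeve_floor below 0.04 m and z of pale_0 in the frame of sleeve_floor above 0.075 m) and not (horizontal distance between pale_1 and sleeve_floor below 0.04 m and z of pale_1 in the frame of sleeve_floor above 0.075 m) and not (horizontal distance between pale_2 and sleeve_floor below 0.04 m and z of pale_2 in the frame of sleeve_floor above 0.075 m) and not (horizontal distance between pale_3 and sleeve_floor below 0.04 m and z of pale_3 in the frame of sleeve_floor above 0.075 m) and not (horizontal distance between dark_0 and sleeve_floor below 0.04 m and z of dark_0 in the frame of sleeve_floor above 0.075 m) and not (horizontal distance between dark_1 and sleeve_floor below 0.04 m and z of dark_1 in the frame of sleeve_floor above 0.075 m) and not (horizontal distance between dark_2 and sleeve_floor below 0.04 m and z of dark_2 in the frame of sleeve_floor above 0.075 m) and not (horizontal distance between dark_3 and sleeve_floor below 0.04 m and z of dark_3 in the frame of sleeve_floor above 0.075 m) and value of joint carriage above 0.146 m and z of ram_face in the frame of sleeve_floor between 0.0865 and 0.092 m and horizontal distance between steel_disc and sleeve_floor below 0.006 m and z of steel_disc in the frame of sleeve_floor between 0.0815 and 0.0865 m and angle between the z axis of steel_disc and the z axis of sleeve_floor, either way round below 0.12 rad and ((horizontal distance between pale_0 and sleeve_floor below 0.006 m and z of pale_0 in the frame of sleeve_floor between 0.003 and 0.075 m and angle between the z axis of pale_0 and the z axis of sleeve_floor, either way round below 0.12 rad) or (x of pale_0 in the frame of tray between -0.115 and 0.115 m and y of pale_0 in the frame of tray between -0.062 and 0.062 m and z of pale_0 in the frame of tray between 0 and 0.065 m)) and ((horizontal distance between pale_1 and sleeve_floor below 0.006 m and z of pale_1 in the frame of sleeve_floor between 0.003 and 0.075 m and angle between the z axis of pale_1 and the z axis of sleeve_floor, either way round below 0.12 rad) or (x of pale_1 in the frame of tray between -0.115 and 0.115 m and y of pale_1 in the frame of tray between -0.062 and 0.062 m and z of pale_1 in the frame of tray between 0 and 0.065 m)) and ((horizontal distance between pale_2 and sleeve_floor below 0.006 m and z of pale_2 in the frame of sleeve_floor between 0.003 and 0.075 m and angle between the z axis of pale_2 and the z axis of sleeve_floor, either way round below 0.12 rad) or (x of pale_2 in the frame of tray between -0.115 and 0.115 m and y of pale_2 in the frame of tray between -0.062 and 0.062 m and z of pale_2 in the frame of tray between 0 and 0.065 m)) and ((horizontal distance between pale_3 and sleeve_floor below 0.006 m and z of pale_3 in the frame of sleeve_floor between 0.003 and 0.075 m and angle between the z axis of pale_3 and the z axis of sleeve_floor, either way round below 0.12 rad) or (x of pale_3 in the frame of tray between -0.115 and 0.115 m and y of pale_3 in the frame of tray between -0.062 and 0.062 m and z of pale_3 in the frame of tray between 0 and 0.065 m)) and ((horizontal distance between dark_0 and sleeve_floor below 0.006 m and z of dark_0 in the frame of sleeve_floor between 0.003 and 0.075 m and angle between the z axis of dark_0 and the z axis of sleeve_floor, either way round below 0.12 rad) or (x of dark_0 in the frame of tray between -0.115 and 0.115 m and y of dark_0 in the frame of tray between -0.062 and 0.062 m and z of dark_0 in the frame of tray between 0 and 0.065 m)) and ((horizontal distance between dark_1 and sleeve_floor below 0.006 m and z of dark_1 in the frame of sleeve_floor between 0.003 and 0.075 m and angle between the z axis of dark_1 and the z axis of sleeve_floor, either way round below 0.12 rad) or (x of dark_1 in the frame of tray between -0.115 and 0.115 m and y of dark_1 in the frame of tray between -0.062 and 0.062 m and z of dark_1 in the frame of tray between 0 and 0.065 m)) and ((horizontal distance between dark_2 and sleeve_floor below 0.006 m and z of dark_2 in the frame of sleeve_floor between 0.003 and 0.075 m and angle between the z axis of dark_2 and the z axis of sleeve_floor, either way round below 0.12 rad) or (x of dark_2 in the frame of tray between -0.115 and 0.115 m and y of dark_2 in the frame of tray between -0.062 and 0.062 m and z of dark_2 in the frame of tray between 0 and 0.065 m)) and ((horizontal distance between dark_3 and sleeve_floor below 0.006 m and z of dark_3 in the frame of sleeve_floor between 0.003 and 0.075 m and angle between the z axis of dark_3 and the z axis of sleeve_floor, either way round below 0.12 rad) or (x of dark_3 in the frame of tray between -0.115 and 0.115 m and y of dark_3 in the frame of tray between -0.062 and 0.062 m and z of dark_3 in the frame of tray between 0 and 0.065 m)) and linear speed of each of pale_0, pale_1, pale_2, pale_3, dark_0, dark_1, dark_2, dark_3, tray, steel_disc below 0.02 m/s); the robot touches nothing.
It fails at once if the ram is wound down into the sleeve's height while the carriage is not home (more than 8 mm short) (value of joint ram above 0.018 m and value of joint carriage below 0.142 m).
It fails at once if a bystander (tape_measure) is pushed more than 40 mm or knocked over (distance of tape_measure from where it was at the start of the episode above 0.04 m or angle between tape_measure's own z axis and vertical above 0.5 rad).
It fails at once if a bystander (carpenter_pencil) is pushed more than 40 mm or knocked over (distance of carpenter_pencil from where it was at the start of the episode above 0.04 m).
It fails at once if a bystander (bit_box) is pushed more than 40 mm or knocked over (distance of bit_box from where it was at the start of the episode above 0.04 m).
Of pale_0, dark_0 only 1 to 1 are there at a start; the rules pass over those that are not, and their reading is None.
Of dark_1, dark_2, dark_3 only 2 to 3 are there at a start; the rules pass over those that are not, and their reading is None.
At some moment in a run one of pale_1, pale_2, pale_3, dark_1, dark_2, dark_3 may be knocked a few centimetres aside while the robot is not near it.
Once in a run the grip may slacken for a moment while it holds something.
It also fails if it takes over 192 s, if anything falls off the work surface, if the arm or the gripper's body presses on something with over 40 N, if the wrist force passes 120 N, or if a joint passes its speed limit or range.

## Robot

A 7-joint arm with a two-finger parallel gripper is mounted at the origin on a cart in front of the work surface, level with it; the furniture and walls round the work are solid. World frame = base frame: x ahead of the robot, y to its left, z up, the work surface at z = 0. Lengths are in m, angles in rad, forces in N, time in s.
With the tool pointing down it reaches from about 0.425 to 0.825 m from the base axis. Payload 3.6 kg.
Tool frame: the origin (TCP) lies midway between the tips of the shut fingers; the grasp point (between the pads) lies ctrl.grasp_offset behind it (ctrl.grasp_offset is the distance from the TCP to the grasp point, in m); z points along the fingers, y is the line along which they close (so a half turn about z gives the same grasp; the last joint's range is limited). The gripper opens to 85 mm and grips with 20 to 120 N. Pads are 22 mm wide; open, the fingers measure 114 mm over their backs; the gripper's body (76 mm by 85 mm) begins 54 mm behind the grasp point. The pads swing forward as they close: fully open they stand 13 mm farther back than shut.
Start: joints at [-1.236, 0.615, -0.013, 1.423, 0.008, 1.103, -0.04], TCP at [0.23, 0.608, 0.231] pointing down, gripper open.
Joint ranges: [-3.12, 3.12], [-0.3, 2.06], [-1.34, 1.32], [0.26, 2.42], [-1.36, 4.5], [0.01, 1.98], [-2.84, 2.84]. Speed limits (rad/s): [2.79, 2.79, 3.14, 3.14, 3.14, 3.14, 3.14].

## Interface

Orientations are given as a rotation vector (axis times angle).
In Python, from station import ctrl gives the robot as it stands.
- The arm moves only by the shell command python3 drive.py 'ROWS' [FORCE]. ROWS is a JSON list that holds a single list of rows (three levels of brackets), with 1 to 5 rows, each of 5 numbers: dx, dy, dz in shares of 400 mm (1.0 is 400 mm), then a turn about the tool's z in shares of 2 pi rad (1.0 is 2 pi rad), then the opening from 0.0 (shut) to 1.0 (fully open); each row is the pose to reach, as a shift and turn from the pose commanded when the command began, along the tool's axes at that moment; what a row does not reach only later rows make up. A row lasts 1/10 s, in which the tool goes at most 0.05 m and 0.15 rad, less where a joint would pass 70% of its speed; a pose out of reach is approached as far as the arm can. The fingers move at their own pace and stop on an object; FORCE is the grip in N (left out, the last holds). Time passes only in rows, so rows that do not move let the fingers close. It prints the time, the measured TCP pose, the force, the opening and the grip force at its end. No shift or turn number may pass 1 either way. Input that does not fit is refused with a message, and nothing moves.
- ctrl.read_state(): the state, without advancing time (a new reading comes with each control period).
- ctrl.grab_frame(name): name is "scene" or "top"; returns the picture (384x512x3 uint8, red, green, blue); there is no depth.
- ctrl.calibration(name): a dict with "fx", "fy", "cx", "cy" (pixels), "k1" (the pictures are not rectified: a ray, as slopes to the right and down, at radius r is drawn at 1 + k1 r^2 times it, then the intrinsics apply), "xyz" and "attitude" of the camera in the world. Camera axes: x right, y down, z forward; pixel columns grow to the right and rows downward; lengths in m; the calibration is good to about 2 mm. A picture is of the moment at which its call begins. calibration takes no time and is no camera call.
- ctrl.sign_off(): hands the job in; it is judged then, once.
The state is a dict: "time": time; "q": joint angles; "joint_vel": joint speeds; "joint_torque": joint torques, N m; "ee_pos": TCP position; "tcp_rot": TCP orientation; "wrist_force": force on the tool from outside, world axes, zero at the start; "wrist_torque": the same for the moment, N m; "width": opening from 0.0 (shut) to 1.0 (fully open); "grasp_force": force on a finger pad.
Only numpy, scipy, OpenCV 4.12 (cv2) and the standard library are available. Lean on these libraries where they do the work, as an engineer would, in place of code of your own. Each camera call takes 0.05 s, during which the arm holds its last target. There are 200 camera calls.

## Working session

There is one attempt and no reset: what is moved stays moved. The work goes in short steps, Python scripts to look and compute and a shell command to move; the robot and the scene stay as the last step left them, time stands still between calls to the robot, and variables do not carry over. Pictures are saved under pics/ and viewed, at most 14 in all, crops included, and the job is handed in when it is done.

```bash
ls; mkdir -p pics; python3 - <<'E'
from station import ctrl
import cv2
for n in("scene","top"):
    f=ctrl.grab_frame(n); cv2.imwrite(f"pics/{n}0.png",cv2.resize(f[:,:,::-1],(768,576),interpolation=cv2.INTER_CUBIC)); print(ctrl.calibration(n))
print(ctrl.read_state(),ctrl.grasp_offset)
E
```

```text
drive.py
pics
station.py
{'fx': 410.1203960143622, 'fy': 410.1203960143622, 'cx': 258.19950268313335, 'cy': 194.8046328338977, 'k1': -0.09040716781131285, 'xyz': array([-0.1373302 , -0.35699449,  0.93341161]), 'attitude': array([-2.08391268,  1.19714602, -0.51725648])}
{'fx': 382.96249932704086, 'fy': 382.96249932704086, 'cx': 256.0568424272687, 'cy': 192.31704215248027, 'k1': 0.01523033673859047, 'xyz': array([ 0.40636439, -0.00983647,  1.26872193]), 'attitude': array([-2.12613224,  2.18236937, -0.06827754])}
{'time': 0.1, 'q': array([-1.23549466,  0.61579988, -0.01260389,  1.42473487,  0.00806039,
        1.10339354, -0.04039312]), 'joint_vel': array([ 0.00117858, -0.00185808, -0.00161447, -0.00437038, -0.00014693,
        0.00028808, -0.00030455]), 'joint_torque': array([ 1.55623391e-03, -4.70382357e+01,  2.60238536e-01, -1.71572006e+01,
        1.00284861e-02,  5.87810340e-03, -1.59181792e-05]), 'ee_pos': array([0.2298177 , 0.60728725, 0.23026994]), 'tcp_rot': array([-0.56507951, -3.08993391,  0.00353269]), 'wrist_force': array([ 0.75448324,  0.24089276, -0.38657791]), 'wrist_torque': array([ 0.0199842 , -0.06282965,  0.03244682]), 'grasp_force': 0.0, 'width': 0.9988245334085992} 0.0187
```

View pics/scene0.png

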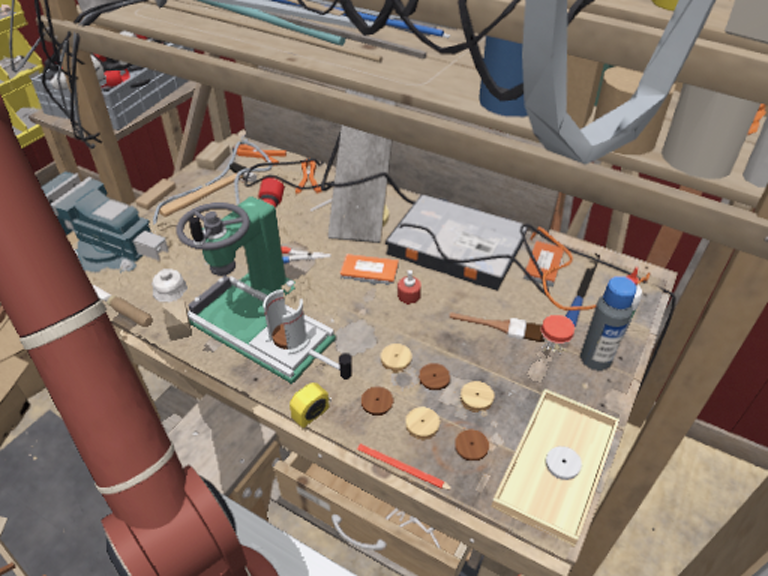

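View pics/top0.png

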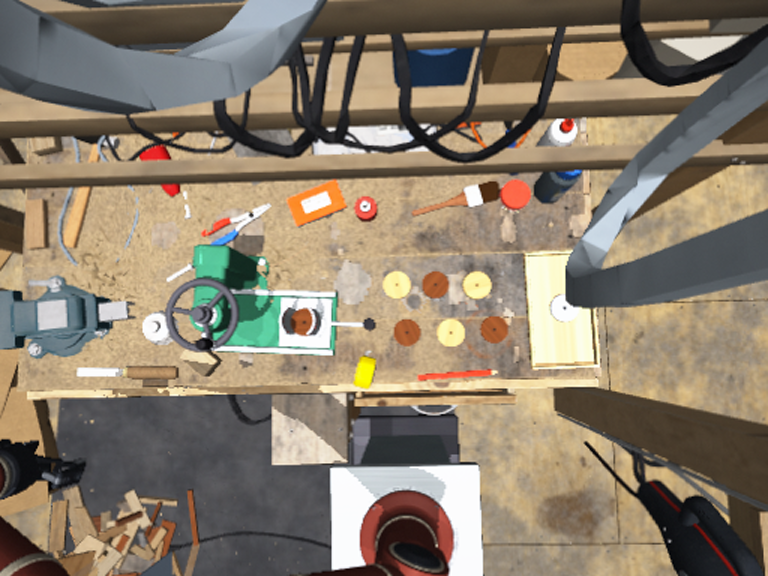

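The top view shows six discs at (397,285), (436,284), (477,285), (406,332), (451,333) and (494,330), and the steel disc at (564,308). The sleeve is at (300,322) with a brown disc in it, the knob is at (369,324) and the wheel is at (203,315). All of these are 1.5x pixels.

```bash
cat > h.py <<'E'
import numpy as np,cv2
from scipy.spatial.transform import Rotation as R
from station import ctrl
def cam(n):
    c=ctrl.calibration(n);K=np.array([[c['fx'],0,c['cx']],[0,c['fy'],c['cy']],[0,0,1.]])
    return c,K,np.array([c['k1'],0,0,0,0.]),R.from_rotvec(c['attitude']).as_matrix()
def ray(n,uv):
    c,K,d,M=cam(n);p=cv2.undistortPoints(np.array(uv,float).reshape(-1,1,2),K,d)[:,0]
    return c['xyz'],np.c_[p,np.ones(len(p))]@M.T
def plane(n,uv,z):
    o,d=ray(n,uv);return o+d*((z-o[2])/d[:,2])[:,None]
def pix(n,P):
    c,K,d,M=cam(n);q=(np.atleast_2d(P)-c['xyz'])@M
    return cv2.projectPoints(q,np.zeros(3),np.zeros(3),K,d)[0][:,0]
def tri(a,b):  # pixels in scene, top -> 3d point
    A=np.zeros((3,3));y=np.zeros(3)
    for n,u in(("scene",a),("top",b)):
        o,d=ray(n,[u]);d=d[0]/np.linalg.norm(d[0]);P=np.eye(3)-np.outer(d,d);A+=P;y+=P@o
    return np.linalg.solve(A,y)
def blobs(f,lo,hi,amin=60,amax=5000):
    m=cv2.inRange(cv2.cvtColor(f,cv2.COLOR_RGB2HSV),np.array(lo),np.array(hi))
    m=cv2.morphologyEx(m,cv2.MORPH_CLOSE,np.ones((3,3),np.uint8))
    out=[]
    for c in cv2.findContours(m,cv2.RETR_EXTERNAL,cv2.CHAIN_APPROX_NONE)[0]:
        a=cv2.contourArea(c)
        if amin<a<amax:
            out.append((cv2.minEnclosingCircle(c)[0],a,c))
    return out
def tool(target,yaw=None):
    """shift in tool axes from measured TCP to target (world) ; also tool x,y axis"""
    s=ctrl.read_state();M=R.from_rotvec(s['tcp_rot']).as_matrix()
    print('d',np.round(M.T@(np.array(target)-s['ee_pos']),4),'pos',np.round(s['ee_pos'],4),'ydir',np.round(np.degrees(np.arctan2(M[1,1],M[0,1])),2),'z',np.round(M[:,2],3))
E
python3 - <<'E'
from h import *
f=ctrl.grab_frame("top");g=ctrl.grab_frame("scene")
hsv=cv2.cvtColor(f,cv2.COLOR_RGB2HSV)
for u,v in[(397,291),(436,290),(477,280),(406,338),(451,340),(494,326),(300,315),(369,324),(564,302),(540,270)]:
    print((u,v),hsv[int(v/1.5),int(u/1.5)],f[int(v/1.5),int(u/1.5)])
def save(n,im,x0,y0,w,h,k): cv2.imwrite(n,cv2.resize(im[y0:y0+h,x0:x0+w,::-1],None,fx=k,fy=k,interpolation=cv2.INTER_NEAREST))
a=cv2.resize(f[155:255,100:260],None,fx=4.5,fy=4.5)
save("pics/tc.png",f,100,155,160,90,5);save("pics/sc.png",g,110,120,140,140,4)
E
```

```text
(397, 291) [ 26  93 253] [253 242 161]
(436, 290) [ 11 186 167] [167  90  45]
(477, 280) [ 28  82 253] [253 247 172]
(406, 338) [ 11 183 177] [177  97  50]
(451, 340) [ 27  91 253] [253 243 163]
(494, 326) [ 11 184 169] [169  92  47]
(300, 315) [ 11 183 170] [170  93  48]
(369, 324) [129  25  70] [65 63 70]
(564, 302) [105   2 254] [252 253 254]
(540, 270) [ 31  33 253] [252 253 220]
```

View pics/tc.png

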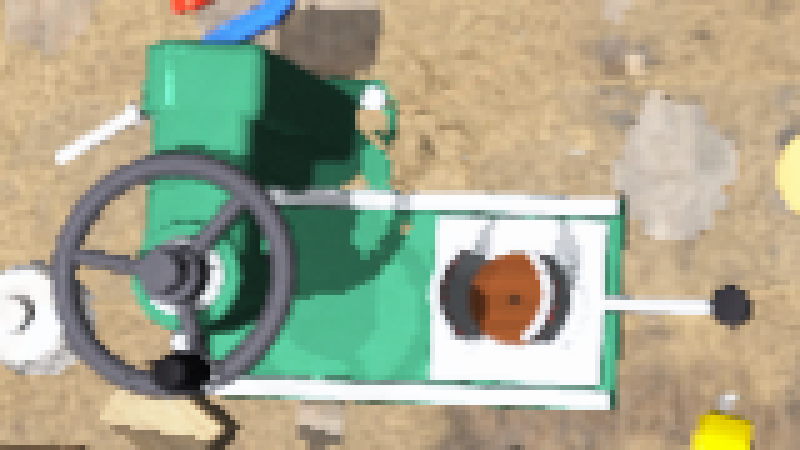

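View pics/sc.png

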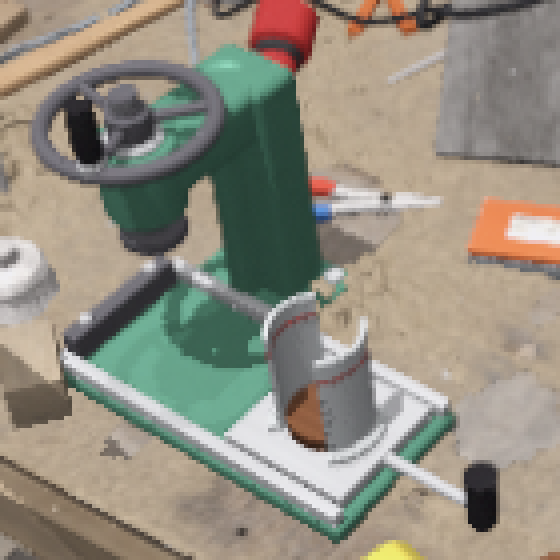

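The sleeve holds one dark disc (crop centre about (514,298)). So the stack needs 12 + 3×18 + 12 = 78 mm, which means 3 pale and 1 dark, with 2 dark left over for the tray.

```bash
cat > meas.py <<'E'
from h import *
def discs(f):
    out=[]
    for nm,lo,hi,z in(("pale",(20,65,225),(32,130,255),.018),("dark",(6,150,90),(15,215,215),.012)):
        for (c,a,ct) in blobs(f,lo,hi,150,700):
            e=cv2.minAreaRect(ct)
            m=cv2.moments(cv2.convexHull(ct)); cc=(m['m10']/m['m00'],m['m01']/m['m00'])
            p=plane("top",[cc],z)[0]; out.append((nm,np.round(p[:2],4),np.round(cc,1),a,np.round(e[1],1)))
    return out
if __name__=="__main__":
    f=ctrl.grab_frame("top")
    for d in discs(f): print(*d)
E
python3 - <<'E'
from meas import *
f=ctrl.grab_frame("top");g=ctrl.grab_frame("scene")
for d in discs(f): print(*d)
for c,a,ct in blobs(g,(6,150,90),(15,215,215),100,900): print('scene dark',np.round(c,1),a, plane("scene",[c],.012)[0].round(4))
for c,a,ct in blobs(g,(18,50,215),(32,130,255),100,700): print('scene pale',np.round(c,1),a, plane("scene",[c],.018)[0].round(4))
cr=lambda u,v:(100+(u-2)/5,155+(v-2)/5)
print('sleeve disc',plane("top",[cr(514,298)],.043)[0])
print('knob',plane("top",[cr(732,305)],.062)[0], 'tri',tri((110+481/4,120+467/4),cr(732,305)))
print('spindle',plane("top",[cr(172,268)],.274)[0],'tri',tri((110+123/4,120+88/4),cr(172,268)))
print('handle top',plane("top",[cr(180,374)],.300)[0],'tri',tri((110+78/4,120+100/4),cr(180,374)))
print('plate',plane("top",[cr(437,215),cr(608,222),cr(598,385),cr(430,378)],.031).round(4))
w=blobs(g*0+f,(110,0,50),(170,60,120),20,3000)
print('rails',plane("top",[cr(270,190),cr(620,200),cr(612,408),cr(215,387)],.02).round(4))
# tray & steel
m=(f.min(2)>240).astype(np.uint8)
for c in cv2.findContours(m[180:235,355:400],cv2.RETR_EXTERNAL,cv2.CHAIN_APPROX_NONE)[0]:
    if cv2.contourArea(c)>60:
        (u,v),r=cv2.minEnclosingCircle(c);print('steel',u+355,v+180,r,plane("top",[(u+355,v+180)],.018)[0])
print('tray corners',plane("top",[(525/1.5,254/1.5),(590/1.5,252/1.5),(600/1.5,366/1.5),(531/1.5,367/1.5)],.028).round(4))
E
```

```text
pale [0.319  0.7245] [ 46.3 262.3] 168.0 [ 4.8 58. ]
pale [ 0.3184 -0.1765] [322.7 256.2] 367.5 [  6.8 112.1]
pale [ 0.4312 -0.1086] [300.2 221.4] 250.5 [18. 18.]
pale [ 0.5333 -0.1695] [317.8 189.6] 236.5 [17.7 17. ]
pale [0.5386 0.006 ] [264.  189.5] 244.0 [17. 18.]
dark [ 0.4342 -0.0136] [270.9 221.3] 214.5 [17. 16.]
dark [ 0.4361 -0.2023] [328.9 219.2] 224.0 [17. 17.]
dark [ 0.5377 -0.0789] [289.8 189.3] 210.0 [16. 16.]
scene dark [377.5 178. ] 348.0 [ 0.9658 -0.1989  0.012 ]
scene pale [366.6 332.6] 589.5 [ 0.4021 -0.3578  0.018 ]
scene pale [341.5 311. ] 110.0 [ 0.4268 -0.2819  0.018 ]
scene pale [381.3 286.9] 414.5 [ 0.546  -0.3472  0.018 ]
scene pale [281.5 279.5] 289.0 [ 0.4348 -0.1075  0.018 ]
scene pale [318. 262.] 255.5 [ 0.5363 -0.1678  0.018 ]
scene pale [263.5 236. ] 219.0 [0.5416 0.0078 0.018 ]
sleeve disc [0.46177135 0.20569185 0.043     ]
knob [0.45291784 0.06427012 0.062     ] tri [0.452737   0.06330339 0.07233495]
spindle [0.47180927 0.34539534 0.274     ] tri [0.47040465 0.34755492 0.27343122]
handle top [0.41599207 0.33158578 0.3       ] tri [0.41539855 0.32999441 0.30649171]
plate [[0.5178 0.2578 0.031 ]
 [0.5101 0.1458 0.031 ]
 [0.4048 0.1539 0.031 ]
 [0.412  0.263  0.031 ]]
rails [[0.5384 0.3711 0.02  ]
 [0.5253 0.1391 0.02  ]
 [0.3897 0.1464 0.02  ]
 [0.4097 0.4071 0.02  ]]
steel 376.5 205.0 9.013978004455566 [ 0.47808582 -0.35606625  0.018     ]
tray corners [[ 0.5955 -0.2748  0.028 ]
 [ 0.5956 -0.4134  0.028 ]
 [ 0.3521 -0.4198  0.028 ]
 [ 0.3531 -0.2757  0.028 ]]
```

Careful with the scale: shifts go in shares of 400 mm and turns go in shares of 2 pi rad. That gives: -0.14 m is -0.35, -0.05 m is -0.125.

```bash
python3 drive.py '[[[0,0,-0.125,0,1],[0,0,-0.25,0,1],[0,0,-0.35,0,1]]]' 50 && python3 drive.py '[[[-0.09,-0.08,0,0,1],[-0.18,-0.16,0,0,1],[-0.27,-0.24,0,0,1],[-0.36,-0.32,0,0,1],[-0.45,-0.4,0,0,1]]]' && python3 drive.py '[[[-0.09,-0.08,0,0,1],[-0.18,-0.16,0,0,1],[-0.27,-0.24,0,0,1],[-0.36,-0.32,0,0,1],[-0.45,-0.4,0,0,1]]]' && python3 drive.py '[[[-0.0875,-0.0825,0,0,1],[-0.175,-0.1625,0,0,1],[-0.2625,-0.245,0,0,1],[-0.3575,-0.3275,0,0,1]]]' && python3 drive.py '[[[0,0,0,0.0239,1],[0,0,0,0.0477,1],[0,0,0,0.0716,1],[0,0,0,0.0955,1],[0,0,0,0.1194,1]]]' && python3 drive.py '[[[0,0,0,0.0239,1],[0,0,0,0.0477,1],[0,0,0,0.0716,1],[0,0,0,0.0834,1],[0,0,0,0.0834,1]]]'
python3 -c "
from h import *
tool([.54,.007,.1])"
```

```text
time: 0.6
ee_pos: [0.2302, 0.6081, 0.3744]
tcp_rot: [0.565, 3.09, 0.004]
wrist_force: [0.8, 0.6, 1.2]
width: 0.999
grasp_force: 0.0
time: 1.1
ee_pos: [0.3424, 0.3926, 0.3714]
tcp_rot: [0.565, 3.09, 0.001]
wrist_force: [1.4, -0.2, 0.3]
width: 1.003
grasp_force: 0.0
time: 1.6
ee_pos: [0.454, 0.1794, 0.3716]
tcp_rot: [0.565, 3.09, 0.001]
wrist_force: [0.3, 1.8, 0.1]
width: 1.0
grasp_force: 0.0
time: 2.0
ee_pos: [0.5411, 0.0069, 0.3716]
tcp_rot: [0.564, 3.09, 0.001]
wrist_force: [1.3, 0.8, 0.1]
width: 1.002
grasp_force: 0.0
time: 2.5
ee_pos: [0.5406, 0.0084, 0.3713]
tcp_rot: [-1.666, -2.663, -0.0]
wrist_force: [-0.1, -0.1, 0.0]
width: 1.001
grasp_force: 0.0
time: 3.0
ee_pos: [0.5406, 0.0086, 0.3712]
tcp_rot: [-2.292, -2.149, 0.0]
wrist_force: [-0.1, 0.4, 0.3]
width: 1.003
grasp_force: 0.0
d [-0.0016 -0.0004  0.2712] pos [0.5406 0.0086 0.3712] ydir -3.69 z [-0. -0. -1.]
```

Converted, 0.25 m is 0.625, 0.2 m is 0.5.

```bash
python3 drive.py '[[[-0.0025,0,0.125,0,1],[-0.0025,0,0.25,0,1],[-0.0025,0,0.375,0,1],[-0.0025,0,0.5,0,1],[-0.0025,0,0.625,0,1]]]' 60 && python3 drive.py '[[[0,0,0.1,0,1],[0,0,0.175,0,1],[0,0,0.25,0,1],[0,0,0.2875,0,1],[0,0,0.3075,0,1]]]' && python3 drive.py '[[[0,0,0,0,0.6],[0,0,0,0,0.6],[0,0,0,0,0.5],[0,0,0,0,0.5],[0,0,0,0,0.5]]]' && python3 drive.py '[[[0,0,0,0,0.5],[0,0,0,0,0.5],[0,0,0,0,0.5],[0,0,0,0,0.5],[0,0,0,0,0.5]]]'
```

```text
time: 3.5
ee_pos: [0.5408, 0.0077, 0.1198]
tcp_rot: [2.289, 2.151, 0.002]
wrist_force: [0.1, -0.2, -0.7]
width: 0.998
grasp_force: 0.0
time: 4.0
ee_pos: [0.54, 0.0075, -0.0033]
tcp_rot: [-2.289, -2.149, 0.002]
wrist_force: [-0.3, -0.5, 0.5]
width: 1.0
grasp_force: 0.0
time: 4.5
ee_pos: [0.5417, 0.0073, -0.0004]
tcp_rot: [2.291, 2.147, 0.003]
wrist_force: [-0.5, -0.7, 5.2]
width: 0.675
grasp_force: 64.6
time: 5.0
ee_pos: [0.5418, 0.0073, -0.0003]
tcp_rot: [2.291, 2.147, 0.003]
wrist_force: [-1.7, -0.2, 5.9]
width: 0.674
grasp_force: 64.6
```

Converted, -0.17 m is -0.425, -0.13 m is -0.325.

```bash
python3 drive.py '[[[0,0,-0.075,0,0.5],[0,0,-0.2,0,0.5],[0,0,-0.325,0,0.5],[0,0,-0.425,0,0.5],[0,0,-0.425,0,0.5]]]' && python3 -c "
from h import *
tool([.4615,.205,.17])"
```

```text
time: 5.5
ee_pos: [0.5445, 0.0068, 0.1743]
tcp_rot: [2.286, 2.142, 0.015]
wrist_force: [0.7, -0.2, -0.9]
width: 0.677
grasp_force: 64.3
d [ 0.1924 -0.0957  0.0033] pos [0.5445 0.0068 0.1743] ydir -3.71 z [ 0.013  0.    -1.   ]
```

Converted, 0.19 m is 0.475, 0.17 m is 0.425.

```bash
python3 drive.py '[[[0.1125,-0.055,0,0,0.5],[0.225,-0.11,0,0,0.5],[0.3375,-0.165,0,0,0.5],[0.425,-0.21,0,0,0.5],[0.475,-0.2325,0,0,0.5]]]' && python3 drive.py '[[[0,0,0,0,0.5],[0,0,0,0,0.5],[0,0,0,0,0.5]]]' && python3 -c "
from h import *
tool([.4615,.205,.17])
f=ctrl.grab_frame('top');g=ctrl.grab_frame('scene')
a=np.hstack([cv2.resize(f[165:265,150:250],(400,400),interpolation=0),cv2.resize(g[150:250,130:230],(400,400),interpolation=0)])
cv2.imwrite('pics/hold1.png',a[:,:,::-1])"
```

```text
time: 6.0
ee_pos: [0.457, 0.2072, 0.1672]
tcp_rot: [-2.283, -2.153, 0.003]
wrist_force: [-0.3, 0.9, -0.4]
width: 0.674
grasp_force: 64.3
time: 6.3
ee_pos: [0.4607, 0.201, 0.1681]
tcp_rot: [2.295, 2.144, -0.001]
wrist_force: [-1.3, -0.9, 0.0]
width: 0.676
grasp_force: 64.3
d [ 0.004   0.0006 -0.0019] pos [0.4607 0.201  0.1681] ydir -3.89 z [ 0.    -0.001 -1.   ]
```

View pics/hold1.png

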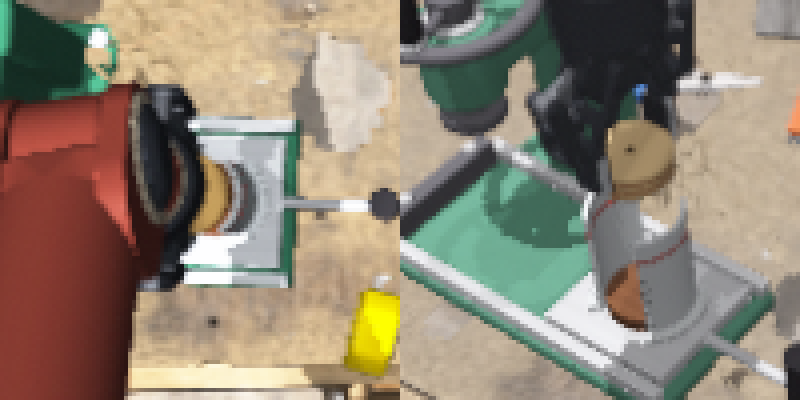

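```bash
python3 - <<'E'
from h import *
print('held disc scene',plane("scene",[(130+57.75-.5+.0,150+37.25-.5)],.187)[0],'vs tcp .4607 .2010')
S=np.array([.4615,.205]);t=np.radians(-3.7);ex=np.array([np.cos(t),np.sin(t)]);ey=np.array([-np.sin(t),np.cos(t)])
P=lambda a,b,z:np.r_[S+a*ex+b*ey,.031+z]
for nm,p in dict(myrimout=P(0,-.036,.096),myrimin=P(0,-.032,.096),mybase=P(0,-.036,0),pyrimout=P(0,.036,.096),pyrimin=P(0,.032,.096),pyfloorin=P(0,.032,.012),axdisc=P(0,0,.012)).items(): print(nm,pix("top",p)[0].round(1))
t=cv2.imread('pics/tc.png')[2::5,2::5,::-1]; s=cv2.imread('pics/sc.png')[2::4,2::4,::-1]
r=int(round(pix("top",P(0,0,.06))[0][1]))
for rr in(r-1,r,r+1): print('top row',rr,[(100+i,int(t[rr-155,i].mean())) for i in range(82,120)])
# scene silhouettes at height .06,.096
c=ctrl.calibration("scene")['xyz']; 
v=S-c[:2];v/=np.linalg.norm(v);n=np.array([-v[1],v[0]])
for z in(.03,.06,.085):
  L=pix("scene",np.r_[S+.036*n,.031+z])[0];Rr=pix("scene",np.r_[S-.036*n,.031+z])[0]
  print(z,'L',L.round(1),'R',Rr.round(1))
  for q in(L,Rr):
    i=int(round(q[0]))-110;j=int(round(q[1]))-120
    print([(110+k,s[j,k].tolist()) for k in range(i-4,i+5)])
E
```

```text
held disc scene [0.46157762 0.19967031 0.187     ] vs tcp .4607 .2010
myrimout [209.7 213.6]
myrimin [208.3 213.6]
mybase [214.3 214.9]
pyrimout [185.8 212.7]
pyrimin [187.1 212.7]
pyfloorin [192.7 213.9]
axdisc [202.6 214.3]
top row 213 [(182, 154), (183, 148), (184, 139), (185, 169), (186, 242), (187, 233), (188, 67), (189, 66), (190, 72), (191, 73), (192, 74), (193, 65), (194, 50), (195, 47), (196, 73), (197, 98), (198, 101), (199, 101), (200, 101), (201, 100), (202, 97), (203, 99), (204, 103), (205, 104), (206, 103), (207, 104), (208, 202), (209, 230), (210, 156), (211, 71), (212, 73), (213, 85), (214, 228), (215, 250), (216, 240), (217, 248), (218, 253), (219, 253)]
top row 214 [(182, 156), (183, 148), (184, 139), (185, 186), (186, 245), (187, 232), (188, 66), (189, 65), (190, 73), (191, 73), (192, 73), (193, 66), (194, 49), (195, 46), (196, 50), (197, 77), (198, 97), (199, 96), (200, 98), (201, 90), (202, 67), (203, 69), (204, 95), (205, 102), (206, 102), (207, 103), (208, 208), (209, 233), (210, 151), (211, 70), (212, 73), (213, 73), (214, 225), (215, 253), (216, 249), (217, 2
[... 1157 characters left out ...]
, (181, [100, 101, 103])]
[(198, [104, 105, 107]), (199, [101, 102, 103]), (200, [95, 83, 85]), (201, [89, 66, 67]), (202, [119, 111, 102]), (203, [179, 163, 142]), (204, [178, 162, 141]), (205, [180, 164, 144]), (206, [180, 165, 145])]
0.085 L [175.6 206.7] R [201.3 202.7]
[(172, [101, 160, 136]), (173, [103, 161, 138]), (174, [103, 161, 137]), (175, [103, 161, 137]), (176, [121, 135, 131]), (177, [104, 92, 95]), (178, [90, 89, 90]), (179, [97, 98, 100]), (180, [99, 100, 103])]
[(197, [185, 168, 142]), (198, [191, 173, 148]), (199, [202, 192, 179]), (200, [226, 227, 230]), (201, [154, 152, 151]), (202, [169, 153, 130]), (203, [176, 159, 137]), (204, [176, 159, 137]), (205, [175, 158, 136])]
```

Converted, 0.035 m is 0.0875, 0.0045 m is 0.0113.

```bash
python3 drive.py '[[[0.0113,0.002,0,0,0.5],[0.0113,0.002,0.05,0,0.5],[0.0113,0.002,0.0875,0,0.5],[0.0113,0.002,0.0875,0,0.5],[0.0113,0.002,0.0875,0,0.5]]]' && python3 drive.py '[[[0,0,0.025,0,0.5],[0,0,0.05,0,0.5],[0,0,0.05,0,0.5],[0,0,0.05,0,0.5]]]'; python3 -c "
from h import *
tool([.4615,.205,.058])"
```

```text
time: 6.9
ee_pos: [0.4617, 0.2072, 0.1335]
tcp_rot: [2.293, 2.147, -0.0]
wrist_force: [0.0, -0.4, 0.4]
width: 0.674
grasp_force: 64.3
time: 7.3
ee_pos: [0.4611, 0.2073, 0.113]
tcp_rot: [-2.292, -2.148, 0.001]
wrist_force: [0.2, -0.2, -0.1]
width: 0.673
grasp_force: 64.4
d [-0.0023  0.0006  0.055 ] pos [0.4611 0.2073 0.113 ] ydir -3.73 z [-0.001 -0.    -1.   ]
```

Careful with the scale: shifts go in shares of 400 mm and turns go in shares of 2 pi rad. That gives: 0.053 m is 0.1325, 0.045 m is 0.1125.

```bash
python3 drive.py '[[[-0.0025,0,0.0375,0,0.5],[-0.0025,0,0.075,0,0.5],[-0.0025,0,0.1125,0,0.5],[-0.0025,0,0.1325,0,0.5],[-0.0025,0,0.1325,0,0.5]]]' && python3 drive.py '[[[0,0,0,0,0.5],[0,0,0,0,0.5],[0,0,0,0,0.5]]]'
```

```text
time: 7.8
ee_pos: [0.4608, 0.2062, 0.0596]
tcp_rot: [-2.292, -2.148, 0.003]
wrist_force: [0.8, 0.7, -0.9]
width: 0.683
grasp_force: 64.4
time: 8.1
ee_pos: [0.4616, 0.2066, 0.061]
tcp_rot: [2.292, 2.148, 0.002]
wrist_force: [1.0, -0.0, -0.7]
width: 0.675
grasp_force: 64.4
```

Converted, -0.11 m is -0.275, -0.09 m is -0.225.

```bash
python3 drive.py '[[[0,0,0,0,1],[0,0,0,0,1],[0,0,0,0,1],[0,0,0,0,1],[0,0,0,0,1]]]' && python3 drive.py '[[[0,0,-0.1,0,1],[0,0,-0.2,0,1],[0,0,-0.275,0,1],[-0.1,0.05,-0.275,0,1],[-0.2,0.075,-0.275,0,1]]]' && python3 drive.py '[[[-0.1125,0.025,0,0,1],[-0.225,0.05,0,0,1],[-0.225,0.05,0,0,1],[-0.225,0.05,0,0,1]]]' && python3 - <<'E'
from meas import *
f=ctrl.grab_frame('top');g=ctrl.grab_frame('scene')
a=np.hstack([cv2.resize(f[165:265,150:250],(400,400),interpolation=0),cv2.resize(g[150:250,130:230],(400,400),interpolation=0)])
cv2.imwrite('pics/drop1.png',a[:,:,::-1])
for d in discs(f): print(*d)
tool([.533,-.169,0])
E
```

```text
time: 8.6
ee_pos: [0.4612, 0.2064, 0.0603]
tcp_rot: [2.292, 2.148, -0.0]
wrist_force: [-0.6, 0.8, 0.7]
width: 0.999
grasp_force: 0.0
time: 9.1
ee_pos: [0.4877, 0.1255, 0.1716]
tcp_rot: [2.285, 2.152, 0.006]
wrist_force: [0.2, -1.6, -0.1]
width: 0.995
grasp_force: 0.0
time: 9.5
ee_pos: [0.5, 0.0321, 0.1704]
tcp_rot: [-2.296, -2.144, 0.0]
wrist_force: [-0.0, -0.1, -1.1]
width: 0.997
grasp_force: 0.0
pale [ 0.294 -0.263] [350.2 263.3] 527.5 [27.9 46.5]
pale [ 0.4312 -0.1083] [300.1 221.4] 190.0 [18. 18.]
pale [ 0.5331 -0.1695] [317.8 189.7] 241.0 [17. 18.]
pale [ 0.7219 -0.7353] [490.8 127. ] 234.5 [31.8 19.6]
pale [ 0.8677 -0.4579] [401.2  86.9] 260.0 [16. 21.]
dark [ 0.435  -0.0153] [271.3 221. ] 182.0 [17.1 14.5]
dark [ 0.4362 -0.2023] [328.9 219.2] 223.0 [17. 17.]
dark [ 0.5377 -0.0789] [289.8 189.3] 210.0 [16. 16.]
d [-0.2017  0.0462  0.1698] pos [0.4997 0.035  0.1701] ydir -3.61 z [-0.001  0.001 -1.   ]
```

View pics/drop1.png

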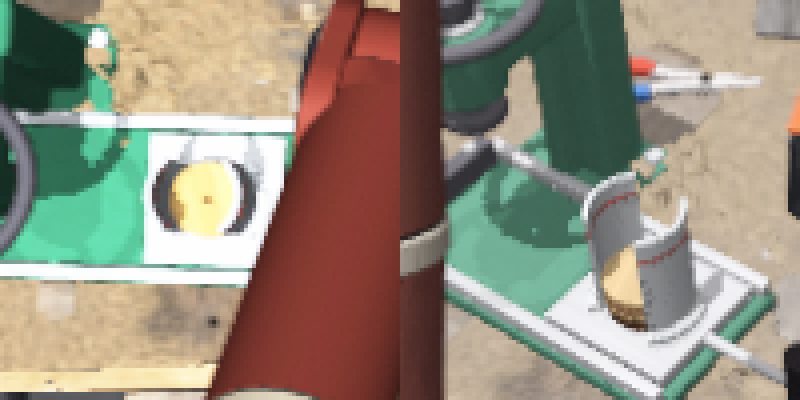

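Converted, -0.202 m is -0.505, -0.17 m is -0.425.

```bash
python3 drive.py '[[[-0.1125,0.025,0,0,1],[-0.225,0.05,0,0,1],[-0.3375,0.075,0,0,1],[-0.425,0.1,0.05,0,1],[-0.505,0.115,0.1,0,1]]]' && python3 drive.py '[[[0,0,0.075,0,1],[0,0,0.15,0,1],[0,0,0.15,0,1],[0,0,0.15,0,1]]]' ; python3 -c "
from h import *
tool([.5335,-.169,.0])"
```

```text
time: 10.1
ee_pos: [0.5346, -0.1709, 0.1302]
tcp_rot: [2.288, 2.151, 0.003]
wrist_force: [-0.5, -0.3, 0.3]
width: 0.998
grasp_force: 0.0
time: 10.5
ee_pos: [0.5333, -0.1693, 0.0703]
tcp_rot: [-2.289, -2.151, -0.0]
wrist_force: [0.6, -0.9, 1.1]
width: 1.004
grasp_force: 0.0
d [0.0003 0.0002 0.0703] pos [ 0.5333 -0.1693  0.0703] ydir -3.56 z [-0.001  0.001 -1.   ]
```

Grasp, lift, move over the sleeve.

Converted, 0.0695 m is 0.1738, 0.065 m is 0.1625.

```bash
python3 drive.py '[[[0,0,0.075,0,1],[0,0,0.125,0,1],[0,0,0.1625,0,1],[0,0,0.1738,0,1],[0,0,0.1738,0,1]]]' && python3 drive.py '[[[0,0,0,0,0.5],[0,0,0,0,0.5],[0,0,0,0,0.5],[0,0,0,0,0.5],[0,0,0,0,0.5]]]' && python3 drive.py '[[[0,0,0,0,0.5],[0,0,-0.1,0,0.5],[0,0,-0.225,0,0.5],[0,0,-0.325,0,0.5],[0,0,-0.425,0,0.5]]]' && python3 drive.py '[[[0.1125,-0.025,0,0,0.5],[0.225,-0.05,0,0,0.5],[0.3375,-0.075,0,0,0.5],[0.45,-0.0875,0,0,0.5],[0.5625,-0.1,0,0,0.5]]]'  && python3 drive.py '[[[0.1125,-0.0375,0,0,0.5],[0.225,-0.075,0,0,0.5],[0.3,-0.1125,0,0,0.5],[0.3,-0.1125,0,0,0.5],[0.3,-0.1125,0,0,0.5]]]'; python3 -c "
from h import *
tool([.4615,.2065,.115])"
```

```text
time: 11.0
ee_pos: [0.5339, -0.1706, 0.0018]
tcp_rot: [2.29, 2.149, 0.001]
wrist_force: [-0.7, 0.4, -0.4]
width: 0.997
grasp_force: 0.0
time: 11.5
ee_pos: [0.534, -0.1713, 0.0029]
tcp_rot: [2.29, 2.147, 0.003]
wrist_force: [-1.2, 0.1, 6.3]
width: 0.673
grasp_force: 62.8
time: 12.0
ee_pos: [0.5328, -0.171, 0.1735]
tcp_rot: [2.292, 2.147, 0.001]
wrist_force: [-0.0, 0.3, -1.4]
width: 0.675
grasp_force: 64.3
time: 12.5
ee_pos: [0.5072, 0.0579, 0.1717]
tcp_rot: [2.293, 2.147, 0.002]
wrist_force: [0.6, -0.4, -0.0]
width: 0.674
grasp_force: 64.4
time: 13.0
ee_pos: [0.4702, 0.1793, 0.1713]
tcp_rot: [2.29, 2.15, 0.001]
wrist_force: [-0.0, -0.6, -0.1]
width: 0.676
grasp_force: 64.4
d [ 0.0266 -0.0104  0.0563] pos [0.4702 0.1793 0.1713] ydir -3.6 z [ 0.001  0.    -1.   ]
```

Converted, 0.034 m is 0.085, 0.0252 m is 0.063.

```bash
python3 drive.py '[[[0.05,-0.0225,0,0,0.5],[0.063,-0.025,0,0,0.5],[0.063,-0.025,0.05,0,0.5],[0.063,-0.025,0.085,0,0.5],[0.063,-0.025,0.085,0,0.5]]]' && python3 drive.py '[[[0,0,0,0,0.5],[0,0,0.03,0,0.5],[0,0,0.055,0,0.5],[0,0,0.055,0,0.5],[0,0,0.055,0,0.5]]]'; python3 -c "
from h import *
tool([.4615,.205,.066])"
```

```text
time: 13.5
ee_pos: [0.4616, 0.2025, 0.1356]
tcp_rot: [-2.295, -2.145, 0.006]
wrist_force: [-0.4, -0.6, -0.3]
width: 0.672
grasp_force: 65.7
time: 14.0
ee_pos: [0.4619, 0.2045, 0.1144]
tcp_rot: [-2.292, -2.148, 0.001]
wrist_force: [0.3, -0.8, 0.2]
width: 0.675
grasp_force: 66.1
d [ 0.0005 -0.0004  0.0484] pos [0.4619 0.2045 0.1144] ydir -3.72 z [-0.001 -0.    -1.   ]
```

Converted, 0.047 m is 0.1175, 0.045 m is 0.1125.

```bash
python3 drive.py '[[[0,0,0.05,0,0.5],[0,0,0.0875,0,0.5],[0,0,0.1125,0,0.5],[0,0,0.1175,0,0.5],[0,0,0.1175,0,0.5]]]' && python3 drive.py '[[[0,0,0.0025,0,0.5],[0,0,0.005,0,0.5],[0,0,0.0075,0,0.5],[0,0,0.0075,0,0.5]]]'
```

```text
time: 14.5
ee_pos: [0.4623, 0.2046, 0.0679]
tcp_rot: [2.292, 2.148, 0.0]
wrist_force: [0.5, -0.4, -0.1]
width: 0.674
grasp_force: 66.1
time: 14.9
ee_pos: [0.4621, 0.2047, 0.0649]
tcp_rot: [2.292, 2.148, 0.0]
wrist_force: [0.0, -0.5, -0.2]
width: 0.674
grasp_force: 66.1
```

Converted, 0.003 m is 0.0075, 0.002 m is 0.005.

```bash
python3 drive.py '[[[0,0,0.0025,0,0.5],[0,0,0.005,0,0.5],[0,0,0.0075,0,0.5],[0,0,0.0075,0,0.5]]]'  && python3 drive.py '[[[0,0,0,0,1],[0,0,0,0,1],[0,0,0,0,1],[0,0,0,0,1],[0,0,0,0,1]]]' && python3 drive.py '[[[0,0,-0.1,0,1],[0,0,-0.2,0,1],[0,0,-0.275,0,1],[-0.1,0,-0.275,0,1],[-0.2,0,-0.275,0,1]]]' && python3 drive.py '[[[-0.1125,-0.0125,0,0,1],[-0.225,-0.025,0,0,1],[-0.3375,-0.0375,0,0,1],[-0.45,-0.0625,0,0,1],[-0.525,-0.1,0,0,1]]]' && python3 - <<'E'
from meas import *
f=ctrl.grab_frame('top')
for d in discs(f): print(*d)
tool([.4312,-.108,0])
cv2.imwrite('pics/drop2.png',cv2.resize(f[165:265,150:250],(400,400),interpolation=0)[:,:,::-1])
E
```

```text
time: 15.3
ee_pos: [0.4623, 0.2047, 0.0638]
tcp_rot: [-2.292, -2.147, -0.002]
wrist_force: [-3.2, -0.9, 15.1]
width: 0.672
grasp_force: 67.9
time: 15.8
ee_pos: [0.462, 0.2045, 0.0615]
tcp_rot: [-2.292, -2.148, 0.001]
wrist_force: [-0.4, 0.3, -0.6]
width: 1.003
grasp_force: 0.0
time: 16.3
ee_pos: [0.4575, 0.1252, 0.1727]
tcp_rot: [2.287, 2.152, 0.004]
wrist_force: [0.8, -0.9, -0.2]
width: 0.997
grasp_force: 0.0
time: 16.8
ee_pos: [0.4031, -0.0857, 0.1721]
tcp_rot: [2.295, 2.142, -0.0]
wrist_force: [0.7, -0.1, 0.6]
width: 1.003
grasp_force: 0.0
pale [ 0.2946 -0.2602] [349.3 263.2] 546.0 [27.9 48.6]
pale [ 0.7301 -0.7386] [491.7 124.5] 219.0 [34.6 25.2]
pale [ 0.8675 -0.4575] [401.1  87. ] 267.5 [16. 21.]
dark [ 0.4353 -0.0135] [270.8 221. ] 205.0 [16. 16.]
dark [ 0.4392 -0.2054] [329.8 218.3] 151.0 [17.  13.4]
dark [ 0.5383 -0.0786] [289.7 189.1] 203.0 [16. 16.]
d [-0.0151  0.0337  0.1722] pos [ 0.3991 -0.0898  0.1722] ydir -4.38 z [-0.002 -0.004 -1.   ]
```

```bash
python3 drive.py '[[[-0.0425,0.08,0,0,1],[-0.0425,0.08,0.075,0,1],[-0.0425,0.08,0.175,0,1],[-0.0425,0.08,0.25,0,1],[-0.0425,0.08,0.25,0,1]]]' ; python3 - <<'E'
from meas import *
f=ctrl.grab_frame('scene')
for c,a,ct in blobs(f,(18,50,215),(32,130,255),100,700): print('scene pale',np.round(c,1),a, plane("scene",[c],.018)[0].round(4))
tool([.4315,-.108,.001])
E
```

```text
time: 17.35
ee_pos: [0.4316, -0.1004, 0.069]
tcp_rot: [-2.288, -2.143, 0.007]
wrist_force: [-0.4, 0.3, -0.0]
width: 0.996
grasp_force: 0.0
scene pale [437.  326.5] 138.5 [ 0.503  -0.5069  0.018 ]
scene pale [366.6 332. ] 559.0 [ 0.4035 -0.3571  0.018 ]
scene pale [480.5 309. ] 516.0 [ 0.6083 -0.5974  0.018 ]
scene pale [342.5 309. ] 118.0 [ 0.4334 -0.282   0.018 ]
scene pale [412.5 300.9] 182.0 [ 0.5448 -0.4323  0.018 ]
scene pale [381.5 286.4] 356.5 [ 0.5477 -0.3469  0.018 ]
scene pale [203.5 262.4] 117.5 [0.3758 0.1032 0.018 ]
d [-0.0072 -0.0007  0.0697] pos [ 0.433  -0.1009  0.0707] ydir -3.74 z [-0.004  0.001 -1.   ]
```

Converted, 0.05 m is 0.125, 0.03 m is 0.075.

```bash
python3 drive.py '[[[-0.017,0,0,0,1],[-0.017,0,0.075,0,1],[-0.017,0,0.125,0,1],[-0.017,0,0.125,0,1]]]' && python3 -c "
from h import *
tool([.4315,-.1083,.001])"
```

```text
time: 17.8
ee_pos: [0.4338, -0.1085, 0.0218]
tcp_rot: [-2.293, -2.147, 0.0]
wrist_force: [-0.2, 0.9, -0.2]
width: 0.997
grasp_force: 0.0
d [ 0.0001 -0.0023  0.0208] pos [ 0.4338 -0.1085  0.0218] ydir -3.75 z [-0.  0. -1.]
```

Converted, 0.02 m is 0.05, 0.018 m is 0.045.

```bash
python3 drive.py '[[[0,-0.005,0.025,0,1],[0,-0.005,0.045,0,1],[0,-0.005,0.05,0,1],[0,-0.005,0.05,0,0.5],[0,-0.005,0.05,0,0.5]]]' && python3 drive.py '[[[0,0,0,0,0.5],[0,0,0,0,0.5],[0,0,0,0,0.5],[0,0,0,0,0.5],[0,0,0,0,0.5]]]' && python3 drive.py '[[[0,0,0,0,0.5],[0,0,-0.1,0,0.5],[0,0,-0.225,0,0.5],[0,0,-0.325,0,0.5],[0,0,-0.425,0,0.5]]]' && python3 drive.py '[[[0.1125,0.0175,0,0,0.5],[0.225,0.035,0,0,0.5],[0.3375,0.0525,0,0,0.5],[0.45,0.07,0,0,0.5],[0.5625,0.0875,0,0,0.5]]]'  && python3 drive.py '[[[0.1,0.015,0,0,0.5],[0.2,0.03,0,0,0.5],[0.2,0.03,0,0,0.5],[0.2,0.03,0,0,0.5],[0.2,0.03,0,0,0.5]]]'; python3 -c "
from h import *
tool([.4615,.205,.115])"
```

```text
time: 18.3
ee_pos: [0.4322, -0.1081, 0.0025]
tcp_rot: [2.292, 2.148, 0.001]
wrist_force: [-1.5, 1.6, 24.1]
width: 0.691
grasp_force: 18.3
time: 18.8
ee_pos: [0.4322, -0.1081, 0.003]
tcp_rot: [2.292, 2.147, 0.002]
wrist_force: [-0.8, 0.3, 8.0]
width: 0.675
grasp_force: 62.1
time: 19.3
ee_pos: [0.4313, -0.1078, 0.1739]
tcp_rot: [2.292, 2.148, 0.0]
wrist_force: [0.6, 0.1, 0.3]
width: 0.675
grasp_force: 64.7
time: 19.8
ee_pos: [0.4811, 0.1163, 0.1723]
tcp_rot: [-2.292, -2.148, -0.001]
wrist_force: [0.7, -0.8, -1.0]
width: 0.672
grasp_force: 64.8
time: 20.3
ee_pos: [0.4981, 0.1918, 0.172]
tcp_rot: [2.294, 2.146, -0.002]
wrist_force: [0.5, -1.0, -1.0]
width: 0.674
grasp_force: 64.8
d [ 0.0108 -0.0373  0.057 ] pos [0.4981 0.1918 0.172 ] ydir -3.83 z [-0.    -0.001 -1.   ]
```

Converted, -0.0373 m is -0.0933, 0.0108 m is 0.027.

```bash
python3 drive.py '[[[0.027,-0.0933,0,0,0.5],[0.027,-0.0933,0,0,0.5],[0.027,-0.0933,0.05,0,0.5],[0.027,-0.0933,0.085,0,0.5],[0.027,-0.0933,0.085,0,0.5]]]' && python3 drive.py '[[[0,0,0,0,0.5],[0,0,0.03,0,0.5],[0,0,0.055,0,0.5],[0,0,0.055,0,0.5],[0,0,0.055,0,0.5]]]'; python3 -c "
from h import *
tool([.4615,.205,.084])"
```

```text
time: 20.8
ee_pos: [0.4607, 0.2047, 0.1367]
tcp_rot: [-2.295, -2.144, 0.006]
wrist_force: [0.6, -0.9, -0.4]
width: 0.673
grasp_force: 64.8
time: 21.3
ee_pos: [0.4617, 0.2064, 0.1155]
tcp_rot: [-2.292, -2.148, 0.001]
wrist_force: [0.1, -0.9, -1.1]
width: 0.672
grasp_force: 64.8
d [-0.0014 -0.0001  0.0315] pos [0.4617 0.2064 0.1155] ydir -3.73 z [-0.001 -0.    -1.   ]
```

Then release, and head for a dark disc at (.4350,-.0136).

Converted, 0.033 m is 0.0825, 0.0315 m is 0.0788.

```bash
python3 drive.py '[[[-0.0025,0,0.0375,0,0.5],[-0.0025,0,0.07,0,0.5],[-0.0025,0,0.0788,0,0.5],[-0.0025,0,0.0825,0,0.5],[-0.0025,0,0.0825,0,0.5]]]' && python3 drive.py '[[[0,0,0.0025,0,0.5],[0,0,0.0025,0,0.5],[0,0,0.0025,0,0.5]]]' && python3 drive.py '[[[0,0,0,0,1],[0,0,0,0,1],[0,0,0,0,1],[0,0,0,0,1],[0,0,0,0,1]]]' && python3 drive.py '[[[0,0,-0.1,0,1],[0,0,-0.2,0,1],[-0.1,0,-0.225,0,1],[-0.2,0,-0.225,0,1],[-0.3,0,-0.225,0,1]]]' && python3 drive.py '[[[-0.1125,-0.0375,0,0,1],[-0.225,-0.0625,0,0,1],[-0.25,-0.085,0,0,1],[-0.25,-0.085,0,0,1],[-0.25,-0.085,0,0,1]]]' && python3 - <<'E'
from meas import *
f=ctrl.grab_frame('top')
for d in discs(f): print(*d)
tool([.435,-.0136,.001])
cv2.imwrite('pics/drop3.png',cv2.resize(f[165:265,150:250],(400,400),interpolation=0)[:,:,::-1])
E
```

```text
time: 21.8
ee_pos: [0.4622, 0.2057, 0.0832]
tcp_rot: [2.292, 2.148, 0.001]
wrist_force: [-0.5, -0.1, 0.2]
width: 0.67
grasp_force: 64.8
time: 22.1
ee_pos: [0.462, 0.2057, 0.0821]
tcp_rot: [2.292, 2.148, 0.001]
wrist_force: [0.7, 0.4, 0.9]
width: 0.673
grasp_force: 64.8
time: 22.6
ee_pos: [0.4618, 0.2056, 0.0818]
tcp_rot: [-2.292, -2.148, 0.0]
wrist_force: [0.1, -0.0, -0.5]
width: 1.001
grasp_force: 0.0
time: 23.1
ee_pos: [0.4542, 0.0849, 0.1725]
tcp_rot: [2.29, 2.149, 0.002]
wrist_force: [1.2, 0.6, -0.3]
width: 0.999
grasp_force: 0.0
time: 23.6
ee_pos: [0.4142, -0.0105, 0.1719]
tcp_rot: [-2.291, -2.15, -0.002]
wrist_force: [0.3, 0.7, -0.0]
width: 1.001
grasp_force: 0.0
pale [ 0.2886 -0.2655] [351.1 265. ] 568.5 [55.8 24.4]
pale [0.4643 0.2222] [198.7 213.9] 156.0 [18. 17.]
pale [ 0.7297 -0.737 ] [491.2 124.6] 333.0 [34.5 27.2]
pale [ 0.8675 -0.4584] [401.4  87. ] 296.5 [16. 22.]
dark [ 0.4362 -0.2023] [328.9 219.2] 223.0 [17. 17.]
dark [ 0.5378 -0.0792] [289.9 189.2] 206.0 [16. 16.]
d [-0.0025  0.0206  0.1708] pos [ 0.4145 -0.01    0.1718] ydir -3.55 z [ 0.001  0.001 -1.   ]
```

Converted, 0.15 m is 0.375, 0.12 m is 0.3.

```bash
python3 drive.py '[[[-0.0063,0.0515,0,0,1],[-0.0063,0.0515,0.1,0,1],[-0.0063,0.0515,0.2,0,1],[-0.0063,0.0515,0.3,0,1],[-0.0063,0.0515,0.375,0,1]]]' && python3 drive.py '[[[0,0,0,0,1],[0,0,0.025,0,1],[0,0,0.0475,0,1],[0,0,0.0475,0,1]]]'; python3 -c "
from h import *
tool([.435,-.0136,.002])
print(plane('top',[(198.7,213.9)],.097),pix('top',[.4615,.205,.097]))"
```

```text
time: 24.15
ee_pos: [0.4345, -0.0132, 0.0194]
tcp_rot: [-2.287, -2.152, 0.0]
wrist_force: [0.1, 0.2, -0.0]
width: 1.003
grasp_force: 0.0
time: 24.55
ee_pos: [0.4345, -0.0152, 0.0029]
tcp_rot: [2.291, 2.149, 0.001]
wrist_force: [-0.2, -0.0, 0.7]
width: 1.003
grasp_force: 0.0
d [0.0016 0.0004 0.0009] pos [ 0.4345 -0.0152  0.0029] ydir -3.68 z [ 0.001  0.    -1.   ]
[[0.46054995 0.20761796 0.097     ]] [[199.54403781 213.56864647]]
```

Converted, 0.0013 m is 0.0033.

```bash
python3 drive.py '[[[0.0033,0,0,0,0.5],[0.0033,0,0,0,0.5],[0.0033,0,0,0,0.5],[0.0033,0,0,0,0.5],[0.0033,0,0,0,0.5]]]' && python3 drive.py '[[[0,0,0,0,0.5],[0,0,0,0,0.5],[0,0,0,0,0.5],[0,0,-0.1,0,0.5],[0,0,-0.2,0,0.5]]]' && python3 drive.py '[[[0,0,-0.125,0,0.5],[0,0,-0.225,0,0.5],[0.1125,0,-0.225,0,0.5],[0.225,0,-0.225,0,0.5],[0.3375,0,-0.225,0,0.5]]]' && python3 drive.py '[[[0.1,0.05,0,0,0.5],[0.2,0.1,0,0,0.5],[0.2,0.1,0,0,0.5],[0.2,0.1,0,0,0.5],[0.2,0.1,0,0,0.5]]]'; python3 -c "
from h import *
tool([.4615,.205,.117])"
```

```text
time: 25.05
ee_pos: [0.4347, -0.014, 0.0044]
tcp_rot: [2.291, 2.148, 0.004]
wrist_force: [-1.1, 0.7, 11.0]
width: 0.66
grasp_force: 61.1
time: 25.55
ee_pos: [0.4333, -0.0142, 0.0836]
tcp_rot: [-2.292, -2.146, 0.002]
wrist_force: [1.3, 0.2, -1.2]
width: 0.658
grasp_force: 63.4
time: 26.05
ee_pos: [0.4428, 0.1221, 0.174]
tcp_rot: [2.293, 2.147, 0.004]
wrist_force: [0.8, 0.5, -0.6]
width: 0.657
grasp_force: 63.6
time: 26.55
ee_pos: [0.4873, 0.1962, 0.173]
tcp_rot: [2.294, 2.146, -0.002]
wrist_force: [-0.3, 0.2, -0.7]
width: 0.66
grasp_force: 63.6
d [ 0.0071 -0.0262  0.056 ] pos [0.4873 0.1962 0.173 ] ydir -3.83 z [-0.001 -0.001 -1.   ]
```

Converted, 0.034 m is 0.085, -0.0262 m is -0.0655.

```bash
python3 drive.py '[[[0.0188,-0.0655,0,0,0.5],[0.0188,-0.0655,0,0,0.5],[0.0188,-0.0655,0.05,0,0.5],[0.0188,-0.0655,0.085,0,0.5],[0.0188,-0.0655,0.085,0,0.5]]]' && python3 drive.py '[[[0,0,0,0,0.5],[0,0,0.03,0,0.5],[0,0,0.0525,0,0.5],[0,0,0.0525,0,0.5],[0,0,0.0525,0,0.5]]]' && python3 drive.py '[[[0,0,0.02,0,0.5],[0,0,0.0325,0,0.5],[0,0,0.0375,0,0.5],[0,0,0.0375,0,0.5],[0,0,0.0375,0,0.5]]]'; python3 -c "
from h import *
tool([.4615,.205,.1015])"
```

```text
time: 27.05
ee_pos: [0.461, 0.2051, 0.1378]
tcp_rot: [-2.294, -2.145, 0.006]
wrist_force: [0.5, 0.4, 0.2]
width: 0.653
grasp_force: 63.7
time: 27.55
ee_pos: [0.4622, 0.2067, 0.1175]
tcp_rot: [-2.292, -2.148, 0.001]
wrist_force: [0.9, -0.2, -1.5]
width: 0.654
grasp_force: 63.8
time: 28.05
ee_pos: [0.4624, 0.2068, 0.1028]
tcp_rot: [2.292, 2.148, -0.0]
wrist_force: [0.9, -0.1, -0.4]
width: 0.652
grasp_force: 63.8
d [-0.0019 -0.0008  0.0013] pos [0.4624 0.2068 0.1028] ydir -3.73 z [ 0. -0. -1.]
```

Converted, 0.0015 m is 0.0038, -0.001 m is -0.0025.

```bash
python3 drive.py '[[[-0.0025,0,0,0,0.5],[-0.0025,0,0.0025,0,0.5],[-0.0025,0,0.0038,0,0.5],[-0.0025,0,0.0038,0,0.5]]]' && python3 drive.py '[[[0,0,0,0,1],[0,0,0,0,1],[0,0,0,0,1],[0,0,0,0,1],[0,0,0,0,1]]]' && python3 drive.py '[[[0,0,-0.1,0,1],[0,0,-0.175,0,1],[-0.1,0,-0.175,0,1],[-0.2,0,-0.175,0,1],[-0.3,0,-0.175,0,1]]]' && python3 drive.py '[[[-0.1125,0,0,0,1],[-0.225,0,0,0,1],[-0.3375,0,0,0,1],[-0.45,0,0,0,1],[-0.5,0,0,0,1]]]' && python3 - <<'E'
from meas import *
f=ctrl.grab_frame('top');g=ctrl.grab_frame('scene')
for d in discs(f): print(*d)
m=(f.min(2)>240).astype(np.uint8)
for c in cv2.findContours(m[180:235,355:400],cv2.RETR_EXTERNAL,cv2.CHAIN_APPROX_NONE)[0]:
    if cv2.contourArea(c)>60:
        (u,v),r=cv2.minEnclosingCircle(c);print('steel',u+355,v+180,r,plane("top",[(u+355,v+180)],.018)[0])
tool([.478,-.356,.007])
print(pix('top',[.4615,.205,.109]))
a=np.hstack([cv2.resize(f[165:265,150:250],(400,400),interpolation=0),cv2.resize(g[150:250,130:230],(400,400),interpolation=0)])
cv2.imwrite('pics/drop4.png',a[:,:,::-1])
E
```

```text
time: 28.45
ee_pos: [0.4624, 0.2058, 0.1016]
tcp_rot: [2.293, 2.148, 0.001]
wrist_force: [-0.4, -0.5, 2.1]
width: 0.651
grasp_force: 64.2
time: 28.95
ee_pos: [0.4622, 0.2058, 0.1012]
tcp_rot: [2.292, 2.148, -0.0]
wrist_force: [-0.5, 0.7, -0.6]
width: 1.002
grasp_force: 0.0
time: 29.45
ee_pos: [0.4544, 0.0851, 0.1716]
tcp_rot: [2.29, 2.149, 0.001]
wrist_force: [-0.2, -0.8, -0.2]
width: 0.999
grasp_force: 0.0
time: 29.95
ee_pos: [0.4407, -0.1184, 0.1719]
tcp_rot: [2.297, 2.139, -0.002]
wrist_force: [-0.2, 0.5, -0.9]
width: 1.003
grasp_force: 0.0
pale [ 0.2787 -0.2874] [358.2 268. ] 501.0 [37.9 24.3]
pale [ 0.7275 -0.7361] [490.9 125.3] 394.5 [34.8 27.6]
pale [ 0.8674 -0.459 ] [401.6  87. ] 299.5 [16. 22.]
dark [0.4661 0.2256] [198.  213.4] 244.0 [17. 18.]
dark [ 0.5383 -0.0786] [289.7 189.1] 203.0 [16. 16.]
steel 380.0 215.5 20.155742645263672 [ 0.44395394 -0.36531889  0.018     ]
d [-0.2347  0.0541  0.1654] pos [ 0.4409 -0.1176  0.1718] ydir -4.16 z [ 0.001 -0.002 -1.   ]
[[198.82314569 213.40194162]]
```

View pics/drop4.png

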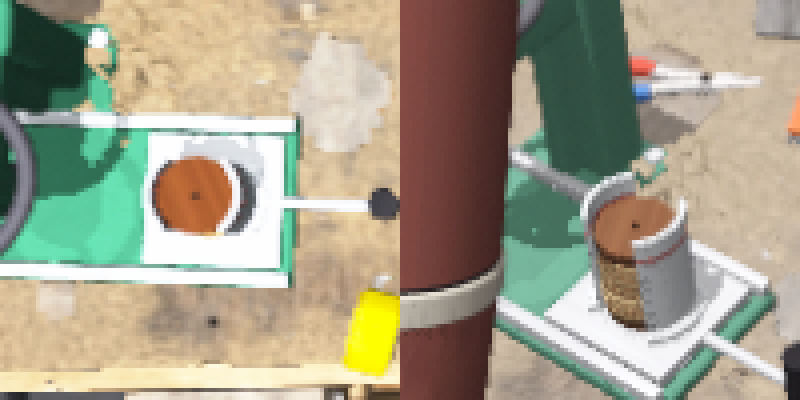

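The dark disc lies flat, level with the red line (scene panel disc centre at (635,225)). Next is the steel disc.

Converted, -0.225 m is -0.5625, -0.18 m is -0.45.

```bash
python3 drive.py '[[[-0.1125,0.025,0,0,1],[-0.225,0.05,0,0,1],[-0.3375,0.075,0,0,1],[-0.45,0.1,0,0,1],[-0.5625,0.125,0,0,1]]]' && python3 drive.py '[[[-0.025,0.01,0,0,1],[-0.025,0.01,0.075,0,1],[-0.025,0.01,0.175,0,1],[-0.025,0.01,0.25,0,1],[-0.025,0.01,0.25,0,1]]]' && python3 drive.py '[[[0,0,0,0,1],[0,0,0,0,1]]]'; python3 - <<'E'
from meas import *
f=ctrl.grab_frame('top');g=ctrl.grab_frame('scene')
tool([.478,-.356,.012])
cv2.imwrite('pics/steel.png',np.hstack([cv2.resize(f[150:260,340:450],(400,400),interpolation=0),cv2.resize(g[250:350,320:420],(400,400),interpolation=0)])[:,:,::-1])
E
```

```text
time: 30.55
ee_pos: [0.478, -0.341, 0.1709]
tcp_rot: [-2.289, -2.15, -0.002]
wrist_force: [0.1, -0.4, -0.2]
width: 1.002
grasp_force: 0.0
time: 31.05
ee_pos: [0.4787, -0.3465, 0.0669]
tcp_rot: [-2.282, -2.143, -0.0]
wrist_force: [-0.8, 0.1, -0.8]
width: 0.999
grasp_force: 0.0
time: 31.25
ee_pos: [0.4815, -0.3518, 0.0733]
tcp_rot: [2.289, 2.147, 0.001]
wrist_force: [0.3, 0.2, 0.9]
width: 1.001
grasp_force: 0.0
d [-0.0041 -0.0032  0.0613] pos [ 0.4813 -0.352   0.0733] ydir -3.69 z [ 0.003 -0.002 -1.   ]
```

View pics/steel.png

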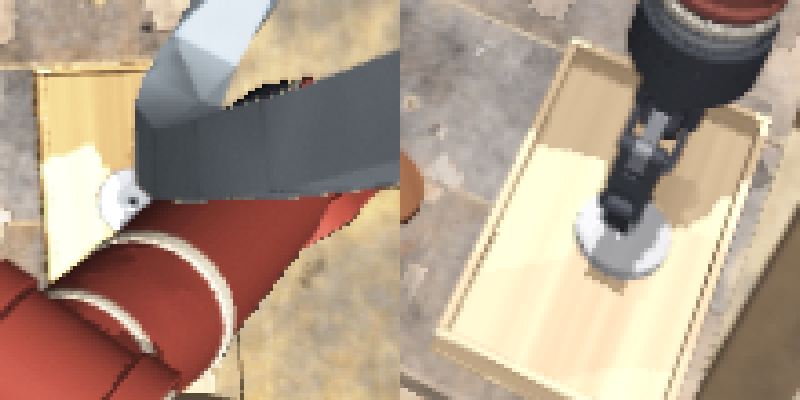

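```bash
python3 - <<'E'
from meas import *
print(plane('scene',[(375.3,309),(375.7,307.7)],.018),plane('top',[(375.7,204.7)],.018))
tool([.4785,-.355,.012])
E
```

```text
[[ 0.47456429 -0.35481242  0.018     ]
 [ 0.47864984 -0.35447486  0.018     ]] [[ 0.47912304 -0.35356978  0.018     ]]
d [-0.003  -0.0028  0.0613] pos [ 0.4813 -0.352   0.0733] ydir -3.69 z [ 0.003 -0.002 -1.   ]
```

Converted, 0.055 m is 0.1375, 0.04 m is 0.1.

```bash
python3 drive.py '[[[-0.006,-0.005,0,0,1],[-0.006,-0.005,0.05,0,1],[-0.006,-0.005,0.1,0,1],[-0.006,-0.005,0.1375,0,1],[-0.006,-0.005,0.1375,0,1]]]' 70 && python3 drive.py '[[[0,0,0.0075,0,1],[0,0,0.015,0,1],[0,0,0.015,0,0.5],[0,0,0.015,0,0.5],[0,0,0.015,0,0.5]]]' && python3 drive.py '[[[0,0,0,0,0.5],[0,0,0,0,0.5],[0,0,0,0,0.5],[0,0,0,0,0.5],[0,0,0,0,0.5]]]' && python3 drive.py '[[[0,0,-0.05,0,0.5],[0,0,-0.125,0,0.5],[0,0,-0.25,0,0.5],[0,0,-0.35,0,0.5],[0,0,-0.4,0,0.5]]]'; python3 -c "
from h import *
tool([.4615,.205,.172])"
```

```text
time: 31.85
ee_pos: [0.4769, -0.3529, 0.0147]
tcp_rot: [-2.29, -2.145, 0.001]
wrist_force: [-0.6, 1.5, -0.3]
width: 0.998
grasp_force: 0.0
time: 32.35
ee_pos: [0.479, -0.3542, 0.0122]
tcp_rot: [2.291, 2.147, 0.002]
wrist_force: [0.3, 0.9, 7.2]
width: 0.64
grasp_force: 72.0
time: 32.85
ee_pos: [0.479, -0.3542, 0.0123]
tcp_rot: [2.29, 2.147, 0.002]
wrist_force: [-0.2, 1.3, 8.1]
width: 0.644
grasp_force: 72.1
time: 33.35
ee_pos: [0.4788, -0.355, 0.1743]
tcp_rot: [2.288, 2.144, 0.001]
wrist_force: [0.6, -0.5, -2.6]
width: 0.642
grasp_force: 74.5
d [ 5.577e-01 -5.380e-02  1.000e-04] pos [ 0.4788 -0.355   0.1743] ydir -3.74 z [ 0.004 -0.004 -1.   ]
```

Converted, 0.225 m is 0.5625, 0.18 m is 0.45.

```bash
python3 drive.py '[[[0.1125,0,0,0,0.5],[0.225,0,0,0,0.5],[0.3375,0,0,0,0.5],[0.45,0,0,0,0.5],[0.5625,0,0,0,0.5]]]' && python3 drive.py '[[[0.1125,0,0,0,0.5],[0.225,0,0,0,0.5],[0.3375,0,0,0,0.5],[0.45,-0.05,0,0,0.5],[0.5625,-0.1,0,0,0.5]]]' && python3 drive.py '[[[0.1125,-0.0175,0,0,0.5],[0.2125,-0.035,0,0,0.5],[0.2125,-0.035,0,0,0.5],[0.2125,-0.035,0,0,0.5],[0.2125,-0.035,0,0,0.5]]]'; python3 -c "
from h import *
tool([.462,.2055,.126])"
```

```text
time: 33.85
ee_pos: [0.492, -0.1272, 0.1703]
tcp_rot: [-2.292, -2.147, 0.0]
wrist_force: [1.7, 0.0, -2.3]
width: 0.636
grasp_force: 74.4
time: 34.35
ee_pos: [0.4664, 0.0997, 0.1702]
tcp_rot: [-2.292, -2.148, 0.0]
wrist_force: [-0.1, 0.5, -2.6]
width: 0.637
grasp_force: 74.4
time: 34.85
ee_pos: [0.4587, 0.1821, 0.1704]
tcp_rot: [2.294, 2.145, -0.001]
wrist_force: [0.7, -0.8, -1.7]
width: 0.64
grasp_force: 74.5
d [0.0236 0.0017 0.0443] pos [0.4587 0.1821 0.1704] ydir -3.84 z [-0.    -0.001 -1.   ]
```

Converted, 0.025 m is 0.0625, 0.0236 m is 0.059.

```bash
python3 drive.py '[[[0.059,0.0043,0,0,0.5],[0.059,0.0043,0.025,0,0.5],[0.059,0.0043,0.0625,0,0.5],[0.059,0.0043,0.0625,0,0.5],[0.059,0.0043,0.0625,0,0.5]]]' && python3 drive.py '[[[0,0,0.02,0,0.5],[0,0,0.035,0,0.5],[0,0,0.05,0,0.5],[0,0,0.05,0,0.5],[0,0,0.05,0,0.5]]]'; python3 -c "
from h import *
tool([.462,.2055,.1155])"
```

```text
time: 35.35
ee_pos: [0.4621, 0.2055, 0.1453]
tcp_rot: [2.295, 2.145, -0.002]
wrist_force: [-0.1, -0.7, -1.8]
width: 0.639
grasp_force: 74.5
time: 35.85
ee_pos: [0.462, 0.207, 0.1251]
tcp_rot: [2.292, 2.148, -0.001]
wrist_force: [0.1, -0.2, -3.2]
width: 0.633
grasp_force: 74.5
d [-0.0015  0.0001  0.0096] pos [0.462  0.207  0.1251] ydir -3.72 z [-0. -0. -1.]
```

Converted, 0.01 m is 0.025, 0.009 m is 0.0225.

```bash
python3 drive.py '[[[-0.0025,0,0.01,0,0.5],[-0.0025,0,0.0188,0,0.5],[-0.0025,0,0.0225,0,0.5],[-0.0025,0,0.025,0,0.5],[-0.0025,0,0.025,0,0.5]]]' && python3 drive.py '[[[0,0,0,0,1],[0,0,0,0,1],[0,0,0,0,1],[0,0,0,0,1],[0,0,0,0,1]]]' && python3 drive.py '[[[0,0,-0.075,0,1],[0,0,-0.1375,0,1],[-0.1,0,-0.1375,0,1],[-0.2,0.075,-0.1375,0,1],[-0.3,0.15,-0.1375,0,1]]]' && python3 drive.py '[[[-0.1125,0.025,0,0,1],[-0.225,0.0375,0,0,1],[-0.3375,0.05,0,0,1],[-0.375,0.055,0,0,1],[-0.375,0.055,0,0,1]]]' && python3 - <<'E'
from meas import *
f=ctrl.grab_frame('top');g=ctrl.grab_frame('scene')
for d in discs(f): print(*d)
tool([.5377,-.079,.002])
print(pix('top',[.4615,.205,.121]))
a=np.hstack([cv2.resize(f[165:265,150:250],(400,400),interpolation=0),cv2.resize(g[150:250,130:230],(400,400),interpolation=0)])
cv2.imwrite('pics/drop5.png',a[:,:,::-1])
E
```

```text
time: 36.35
ee_pos: [0.462, 0.2061, 0.1154]
tcp_rot: [-2.292, -2.148, 0.0]
wrist_force: [-1.3, 0.8, -0.2]
width: 0.642
grasp_force: 75.0
time: 36.85
ee_pos: [0.4621, 0.2061, 0.1154]
tcp_rot: [2.292, 2.148, 0.0]
wrist_force: [0.4, -0.3, -0.0]
width: 0.997
grasp_force: 0.0
time: 37.35
ee_pos: [0.5142, 0.0821, 0.1707]
tcp_rot: [-2.289, -2.151, -0.001]
wrist_force: [1.9, -0.2, 0.0]
width: 1.0
grasp_force: 0.0
time: 37.85
ee_pos: [0.526, -0.0727, 0.1707]
tcp_rot: [2.298, 2.139, -0.001]
wrist_force: [-0.3, -0.2, 0.2]
width: 1.004
grasp_force: 0.0
pale [ 0.2733 -0.2899] [359.1 269.8] 486.5 [41.5 24.1]
pale [0.5386 0.5744] [ 93.1 194.3] 295.0 [30.8 19.3]
pale [0.6423 0.544 ] [102.6 163.2] 225.0 [33.3 30.5]
pale [ 0.6951 -0.6578] [466.9 135.9] 221.5 [31.3 18.3]
pale [ 0.7245 -0.7398] [492.2 126.2] 443.5 [34.2 30.4]
pale [ 0.8666 -0.4687] [404.5  87.1] 350.5 [16. 31.]
dark [ 0.4362 -0.2023] [328.9 219.2] 223.0 [17. 17.]
d [-0.011   0.0124  0.168 ] pos [ 0.5262 -0.0675  0.1701] ydir -3.69 z [-0.001  0.001 -1.   ]
[[198.08732545 213.23178869]]
```

View pics/drop5.png

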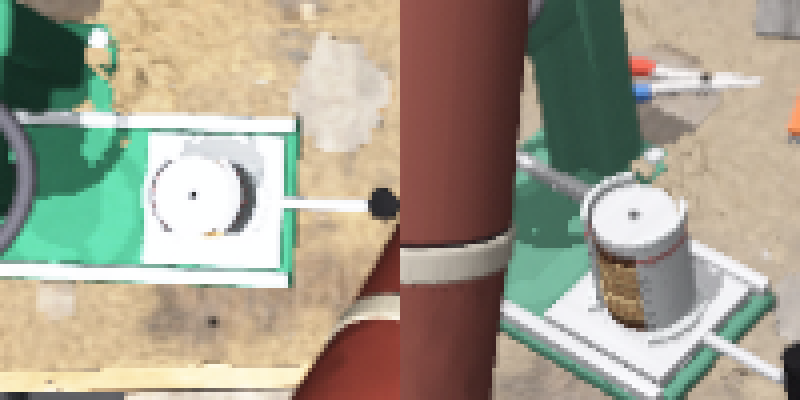

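Steel disc is seated flat inside the rim (top panel hole (194,196)). Now the two left-over dark discs go to the tray.

Converted, 0.15 m is 0.375, 0.12 m is 0.3.

```bash
python3 drive.py '[[[-0.03,0.031,0,0,1],[-0.03,0.031,0.1,0,1],[-0.03,0.031,0.2,0,1],[-0.03,0.031,0.3,0,1],[-0.03,0.031,0.375,0,1]]]' 60 && python3 drive.py '[[[0,0,0,0,1],[0,0,0.025,0,1],[0,0,0.0413,0,1],[0,0,0.0413,0,1]]]'; python3 -c "
from h import *
tool([.5377,-.079,.002])"
python3 drive.py '[[[0,0,0,0,0.5],[0,0,0,0,0.5],[0,0,0,0,0.5],[0,0,0,0,0.5],[0,0,0,0,0.5]]]' && python3 drive.py '[[[0,0,0,0,0.5],[0,0,0,0,0.5],[0,0,0,0,0.5],[0,0,-0.1,0,0.5],[0,0,-0.2,0,0.5]]]' ; python3 -c "
from h import *
tool([.52,-.346,.1])"
```

```text
time: 38.45
ee_pos: [0.5372, -0.0776, 0.0178]
tcp_rot: [-2.285, -2.151, 0.0]
wrist_force: [-0.4, -0.6, -0.7]
width: 0.996
grasp_force: 0.0
time: 38.85
ee_pos: [0.5383, -0.0809, 0.0043]
tcp_rot: [2.291, 2.149, 0.001]
wrist_force: [0.6, -0.5, 0.7]
width: 1.002
grasp_force: 0.0
d [ 0.0019 -0.0007  0.0023] pos [ 0.5383 -0.0809  0.0043] ydir -3.68 z [ 0.001  0.    -1.   ]
time: 39.35
ee_pos: [0.5385, -0.0816, 0.0057]
tcp_rot: [2.292, 2.147, 0.003]
wrist_force: [-1.8, 0.5, 9.8]
width: 0.647
grasp_force: 61.4
time: 39.85
ee_pos: [0.5371, -0.0814, 0.0844]
tcp_rot: [-2.292, -2.146, 0.002]
wrist_force: [1.6, 0.2, -0.5]
width: 0.645
grasp_force: 63.2
d [-2.652e-01  2.000e-04 -1.560e-02] pos [ 0.5371 -0.0814  0.0844] ydir -3.75 z [-0.002  0.    -1.   ]
```

Converted, -0.225 m is -0.5625, -0.18 m is -0.45.

```bash
python3 drive.py '[[[-0.1125,0,-0.05,0,0.5],[-0.225,0,-0.05,0,0.5],[-0.3375,0,-0.05,0,0.5],[-0.45,0,-0.05,0,0.5],[-0.5625,0,-0.05,0,0.5]]]' && python3 drive.py '[[[-0.1,0,0,0,0.5],[-0.1,0,0,0,0.5],[-0.1,0,0.1,0,0.5],[-0.1,0,0.175,0,0.5],[-0.1,0,0.2075,0,0.5]]]' && python3 drive.py '[[[0,0,0,0,0.5],[0,0,0,0,0.5],[0,0,0.0075,0,0.5],[0,0,0.0075,0,0.5]]]'; python3 -c "
from h import *
tool([.52,-.346,.016])"
```

```text
time: 40.35
ee_pos: [0.5231, -0.3077, 0.1046]
tcp_rot: [2.292, 2.148, 0.001]
wrist_force: [-0.1, 0.3, -0.2]
width: 0.646
grasp_force: 63.2
time: 40.85
ee_pos: [0.5193, -0.3439, 0.0183]
tcp_rot: [-2.288, -2.145, 0.0]
wrist_force: [0.4, 0.6, -0.5]
width: 0.645
grasp_force: 63.4
time: 41.25
ee_pos: [0.5213, -0.3463, 0.019]
tcp_rot: [2.291, 2.147, 0.001]
wrist_force: [-0.4, -0.0, -0.5]
width: 0.643
grasp_force: 63.4
d [ 0.0002 -0.0013  0.003 ] pos [ 0.5213 -0.3463  0.019 ] ydir -3.71 z [ 0.002 -0.001 -1.   ]
```

Converted, 0.004 m is 0.01.

```bash
python3 drive.py '[[[0,0,0.01,0,0.5],[0,0,0.01,0,0.5],[0,0,0.01,0,0.8],[0,0,0.01,0,0.8],[0,0,0.01,0,0.8]]]' && python3 drive.py '[[[0,0,-0.1,0,0.8],[0,0,-0.225,0,0.8],[0,0,-0.3,0,1],[0.1125,-0.075,-0.3,0,1],[0.225,-0.15,-0.3,0,1]]]' && python3 drive.py '[[[0.1,-0.05,0,0,1],[0.13,-0.075,0,0,1],[0.13,-0.075,0,0,1],[0.13,-0.075,0,0,1],[0.13,-0.075,0,0,1]]]'; python3 - <<'E'
from meas import *
f=ctrl.grab_frame('top')
for d in discs(f): print(*d)
tool([.4362,-.2023,.003])
E
```

```text
time: 41.75
ee_pos: [0.5207, -0.346, 0.0139]
tcp_rot: [2.292, 2.148, -0.0]
wrist_force: [-0.1, 0.1, -0.1]
width: 0.799
grasp_force: 0.0
time: 42.25
ee_pos: [0.471, -0.26, 0.1352]
tcp_rot: [2.291, 2.143, 0.001]
wrist_force: [-0.1, 0.8, -0.8]
width: 1.002
grasp_force: 0.0
time: 42.75
ee_pos: [0.4451, -0.2072, 0.1341]
tcp_rot: [2.292, 2.145, -0.0]
wrist_force: [-0.7, -0.8, 0.1]
width: 1.001
grasp_force: 0.0
pale [ 0.2577 -0.3059] [364.4 274.6] 370.5 [35.4 25.8]
pale [0.4292 0.6376] [ 73.5 227.8] 470.0 [26.3 65.8]
pale [ 0.4666 -0.5411] [435.2 207.1] 206.5 [10.7 35.5]
pale [0.625  0.2367] [193.9 165.6] 384.0 [52. 41.]
pale [0.7125 0.7252] [ 49.6 144.2] 177.0 [ 6.5 38.6]
pale [ 0.8658 -0.4709] [405.3  87.4] 389.0 [17. 32.]
d [ 0.0045 -0.0092  0.131 ] pos [ 0.4449 -0.2072  0.134 ] ydir -3.82 z [ 0.001 -0.002 -1.   ]
```

Converted, 0.11 m is 0.275, 0.08 m is 0.2.

```bash
python3 drive.py '[[[0.0113,-0.023,0,0,1],[0.0113,-0.023,0.1,0,1],[0.0113,-0.023,0.2,0,1],[0.0113,-0.023,0.275,0,1],[0.0113,-0.023,0.275,0,1]]]' && python3 drive.py '[[[0,0,0.025,0,1],[0,0,0.0513,0,1],[0,0,0.0513,0,1],[0,0,0.0513,0,1]]]'; python3 -c "
from h import *
tool([.4362,-.2023,.003])"
python3 drive.py '[[[0,0,0,0,0.5],[0,0,0,0,0.5],[0,0,0,0,0.5],[0,0,0,0,0.5],[0,0,0,0,0.5]]]' && python3 drive.py '[[[0,0,0,0,0.5],[0,0,0,0,0.5],[0,0,0,0,0.5],[0,0,-0.125,0,0.5],[0,0,-0.25,0,0.5]]]' ; python3 -c "
from h import *
tool([.428,-.346,.1])"
```

```text
time: 43.3
ee_pos: [0.4324, -0.1995, 0.0209]
tcp_rot: [-2.288, -2.141, 0.005]
wrist_force: [-0.5, -0.2, 1.0]
width: 1.002
grasp_force: 0.0
time: 43.7
ee_pos: [0.4356, -0.2005, 0.0039]
tcp_rot: [2.292, 2.147, 0.001]
wrist_force: [-0.8, 0.1, -0.1]
width: 0.997
grasp_force: 0.0
d [-0.0018  0.0007  0.0009] pos [ 0.4356 -0.2005  0.0039] ydir -3.72 z [ 0.001 -0.    -1.   ]
time: 44.2
ee_pos: [0.4357, -0.2005, 0.0049]
tcp_rot: [2.291, 2.147, 0.002]
wrist_force: [-1.1, 0.5, 10.6]
width: 0.652
grasp_force: 61.1
time: 44.7
ee_pos: [0.4341, -0.1998, 0.1035]
tcp_rot: [-2.29, -2.145, 0.003]
wrist_force: [0.7, -0.5, 1.5]
width: 0.656
grasp_force: 63.4
d [-0.1463  0.0034  0.0033] pos [ 0.4341 -0.1998  0.1035] ydir -3.74 z [-0.004  0.001 -1.   ]
```

Converted, -0.1465 m is -0.3663, -0.135 m is -0.3375.

```bash
python3 drive.py '[[[-0.1125,0.0025,0,0,0.5],[-0.225,0.005,0,0,0.5],[-0.3375,0.0075,0,0,0.5],[-0.3663,0.0075,0,0,0.5],[-0.3663,0.0075,0,0,0.5]]]' && python3 drive.py '[[[0,0,0.1,0,0.5],[0,0,0.175,0,0.5],[0,0,0.21,0,0.5],[0,0,0.21,0,0.5],[0,0,0.21,0,0.5]]]'; python3 -c "
from h import *
tool([.428,-.346,.015])"
```

```text
time: 45.2
ee_pos: [0.4276, -0.3491, 0.1036]
tcp_rot: [2.296, 2.142, -0.002]
wrist_force: [0.5, 0.9, -0.6]
width: 0.653
grasp_force: 63.5
time: 45.7
ee_pos: [0.4294, -0.3463, 0.02]
tcp_rot: [2.291, 2.149, 0.001]
wrist_force: [-0.3, -0.1, 0.6]
width: 0.653
grasp_force: 63.6
d [ 0.0002 -0.0014  0.005 ] pos [ 0.4294 -0.3463  0.02  ] ydir -3.67 z [ 0.001 -0.    -1.   ]
```

Converted, 0.005 m is 0.0125.

```bash
python3 drive.py '[[[0,0,0.0125,0,0.5],[0,0,0.0125,0,0.5],[0,0,0.0125,0,0.8],[0,0,0.0125,0,0.8],[0,0,0.0125,0,0.8]]]' && python3 drive.py '[[[0,0,-0.125,0,0.8],[0,0,-0.25,0,0.8],[0,0,-0.35,0,0.5],[0.1125,0,-0.35,0,0.3],[0.225,0,-0.35,0,0]]]' && python3 drive.py '[[[0.125,0,0,0,0],[0.25,0,0,0,0],[0.375,0,0,0,0],[0.5,0,0,0,0],[0.625,0,0,0,0]]]' && python3 drive.py '[[[0,0,0,0,0],[0,0,0,0,0],[0,0,0,0,0]]]'; python3 - <<'E'
from meas import *
f=ctrl.grab_frame('top')
for d in discs(f): 
  if abs(d[1][1]+.346)<.1 or d[0]=='dark': print(*d)
cv2.imwrite('pics/tray.png',np.hstack([cv2.resize(f[150:260,340:450],(400,400),interpolation=0),cv2.resize(f[165:265,170:270],(400,400),interpolation=0)])[:,:,::-1])
tool([.45,.02,.035])
E
```

```text
time: 46.2
ee_pos: [0.4289, -0.3469, 0.0147]
tcp_rot: [2.292, 2.148, 0.0]
wrist_force: [-0.3, -0.2, -0.1]
width: 0.796
grasp_force: 0.0
time: 46.7
ee_pos: [0.4352, -0.2578, 0.1562]
tcp_rot: [2.293, 2.141, 0.002]
wrist_force: [0.7, 0.7, -0.0]
width: 0.295
grasp_force: 0.0
time: 47.2
ee_pos: [0.4508, -0.0055, 0.1546]
tcp_rot: [2.293, 2.147, 0.001]
wrist_force: [0.6, 0.1, -0.1]
width: -0.0
grasp_force: 0.0
time: 47.5
ee_pos: [0.4508, -0.0089, 0.1546]
tcp_rot: [2.294, 2.145, -0.0]
wrist_force: [-0.6, 0.3, 0.2]
width: -0.0
grasp_force: 0.0
pale [ 0.2722 -0.2897] [359.1 270.1] 505.0 [43.1 23.9]
dark [ 0.428 -0.349] [374.6 220.6] 236.5 [17. 17.]
dark [ 0.5201 -0.3383] [369.8 192.4] 194.5 [17. 14.]
d [ 0.0294 -0.0028  0.1196] pos [ 0.4508 -0.0094  0.1546] ydir -3.92 z [ 0.    -0.001 -1.   ]
```

View pics/tray.png

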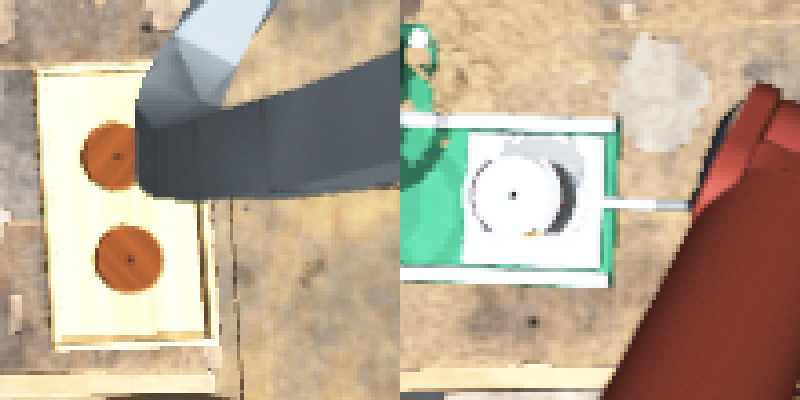

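Both left-over discs are flat in the tray at (118,156) and (129,259). Now push the carriage.

Converted, 0.12 m is 0.3, 0.02 m is 0.05.

```bash
python3 drive.py '[[[0.05,-0.0025,0,0,0],[0.05,-0.0025,0.1,0,0],[0.05,-0.0025,0.2,0,0],[0.05,-0.0025,0.3,0,0],[0.05,-0.0025,0.3,0,0]]]' && python3 drive.py '[[[0.025,0,0,0,0],[0.05,0,0,0,0],[0.075,0,0,0,0],[0.1,0,0,0,0],[0.125,0,0,0,0]]]' && python3 drive.py '[[[0.05,0,0,0,0],[0.1,0,0,0,0],[0.15,0,0,0,0],[0.2,0,0,0,0],[0.225,0,0,0,0]]]' && python3 drive.py '[[[0,0,0,0,0],[0,0,0,0,0]]]'; python3 -c "
from h import *
tool([.4615,.19,.035])"
```

```text
time: 48.05
ee_pos: [0.4481, 0.0106, 0.031]
tcp_rot: [-2.293, -2.139, 0.011]
wrist_force: [-0.5, -0.5, 0.8]
width: 0.001
grasp_force: 0.0
time: 48.55
ee_pos: [0.4554, 0.0628, 0.0355]
tcp_rot: [2.29, 2.146, 0.003]
wrist_force: [1.3, -3.3, 2.4]
width: -0.001
grasp_force: 1.9
time: 49.05
ee_pos: [0.46, 0.1554, 0.0346]
tcp_rot: [-2.288, -2.151, -0.002]
wrist_force: [-1.3, -4.3, 1.7]
width: -0.001
grasp_force: 5.0
time: 49.25
ee_pos: [0.4597, 0.1528, 0.0343]
tcp_rot: [-2.291, -2.149, 0.0]
wrist_force: [0.0, -0.2, 0.1]
width: 0.002
grasp_force: 0.0
d [ 0.0373 -0.0006 -0.0007] pos [0.4597 0.1528 0.0343] ydir -3.67 z [-0.001  0.    -1.   ]
```

Converted, 0.03 m is 0.075, 0.027 m is 0.0675.

```bash
python3 drive.py '[[[0.025,0,0,0,0],[0.05,0,0,0,0],[0.0675,0,0,0,0],[0.075,0,0,0,0]]]' && python3 drive.py '[[[0.0075,0,0,0,0],[0.015,0,0,0,0],[0.02,0,0,0,0],[0.025,0,0,0,0]]]' && python3 drive.py '[[[0.005,0,0,0,0],[0.01,0,0,0,0],[0.015,0,0,0,0]]]'
```

```text
time: 49.65
ee_pos: [0.4621, 0.1837, 0.0342]
tcp_rot: [-2.29, -2.149, -0.001]
wrist_force: [-1.6, -2.4, 0.5]
width: -0.004
grasp_force: 1.0
time: 50.05
ee_pos: [0.4626, 0.1921, 0.0342]
tcp_rot: [-2.293, -2.148, 0.001]
wrist_force: [-1.0, -2.8, -0.3]
width: 0.003
grasp_force: 1.1
time: 50.35
ee_pos: [0.4626, 0.1929, 0.0343]
tcp_rot: [2.293, 2.141, -0.009]
wrist_force: [-2.5, -14.4, 2.9]
width: -0.006
grasp_force: 6.7
```

Converted, 0.003 m is 0.0075, 0.002 m is 0.005.

```bash
python3 drive.py '[[[0.005,0,0,0,0],[0.0075,0,0,0,0]]]' && python3 drive.py '[[[-0.075,0,0,0,0],[-0.15,0,0,0,0],[-0.15,0,-0.125,0,0],[-0.15,0,-0.25,0,0],[-0.15,0,-0.375,0,0]]]' && python3 drive.py '[[[0,0,-0.125,0,0],[0,0,-0.25,0,0],[0,0,-0.375,0,0],[0,0,-0.45,0,0],[0,0,-0.45,0,0]]]'; python3 - <<'E'
from meas import *
f=ctrl.grab_frame('top');g=ctrl.grab_frame('scene')
def save(n,im,x0,y0,w,h,k): cv2.imwrite(n,cv2.resize(im[y0:y0+h,x0:x0+w,::-1],None,fx=k,fy=k,interpolation=cv2.INTER_NEAREST))
save("pics/w.png",np.hstack([f[155:255,100:200],g[130:230,110:210]]),0,0,200,100,4)
tool([.416,.332,.33])
E
```

```text
time: 50.55
ee_pos: [0.4626, 0.1929, 0.0343]
tcp_rot: [2.294, 2.137, -0.013]
wrist_force: [-1.7, -17.5, 3.6]
width: -0.003
grasp_force: 8.4
time: 51.05
ee_pos: [0.4596, 0.1417, 0.186]
tcp_rot: [-2.293, -2.147, -0.0]
wrist_force: [1.9, 1.6, 0.9]
width: -0.0
grasp_force: 0.0
time: 51.55
ee_pos: [0.4621, 0.1422, 0.3692]
tcp_rot: [2.289, 2.148, 0.017]
wrist_force: [-0.4, -0.7, 0.6]
width: -0.002
grasp_force: 0.0
d [ 0.1866 -0.0554  0.0349] pos [0.4594 0.1422 0.3646] ydir -3.65 z [ 0.001  0.002 -1.   ]
```

View pics/w.png

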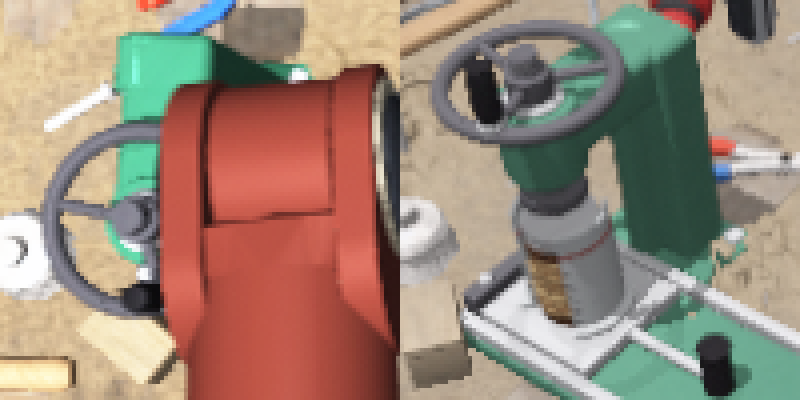

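Careful with the scale: shifts go in shares of 400 mm and turns go in shares of 2 pi rad. That gives: 0.1895 m is 0.4738, -0.0535 m is -0.1338.

```bash
python3 - <<'E'
from meas import *
print(plane('scene',[(131,153.75)],.28)); tool([.4183,.3347,.264])
E
python3 drive.py '[[[0.1125,-0.025,0,0,0.5],[0.225,-0.05,0,0,0.5],[0.3375,-0.075,0,0,0.5],[0.45,-0.1125,0,0,0.5],[0.4738,-0.1338,0,0,0.5]]]' && python3 drive.py '[[[0,0,0,0,0.5],[0,0,0,0,0.5],[0,0,0,0,0.5],[0,0,0.05,0,0.5],[0,0,0.1,0,0.5]]]' && python3 drive.py '[[[0,0,0,0,0.5],[0,0,0,0,0.5],[0,0,0,0,0.5]]]'; python3 - <<'E'
from meas import *
tool([.4183,.3347,.264])
g=ctrl.grab_frame('scene')
cv2.imwrite('pics/h.png',cv2.resize(g[110:190,90:190,::-1],None,fx=6,fy=6,interpolation=0))
E
```

```text
[[0.41271315 0.33072634 0.28      ]]
d [ 0.1893 -0.0533  0.1009] pos [0.4594 0.1422 0.3646] ydir -3.65 z [ 0.001  0.002 -1.   ]
time: 52.15
ee_pos: [0.4145, 0.3412, 0.3608]
tcp_rot: [-2.278, -2.158, 0.007]
wrist_force: [-0.6, 0.8, -0.7]
width: 0.502
grasp_force: 0.0
time: 52.65
ee_pos: [0.4198, 0.3319, 0.3247]
tcp_rot: [2.297, 2.143, 0.003]
wrist_force: [0.7, 0.6, -1.0]
width: 0.496
grasp_force: 0.0
time: 52.95
ee_pos: [0.4195, 0.3334, 0.3256]
tcp_rot: [2.294, 2.146, 0.004]
wrist_force: [-0.3, -0.5, 0.3]
width: 0.501
grasp_force: 0.0
d [ 0.0012 -0.0014  0.0616] pos [0.4195 0.3334 0.3256] ydir -3.81 z [ 0.002  0.001 -1.   ]
```

View pics/h.png

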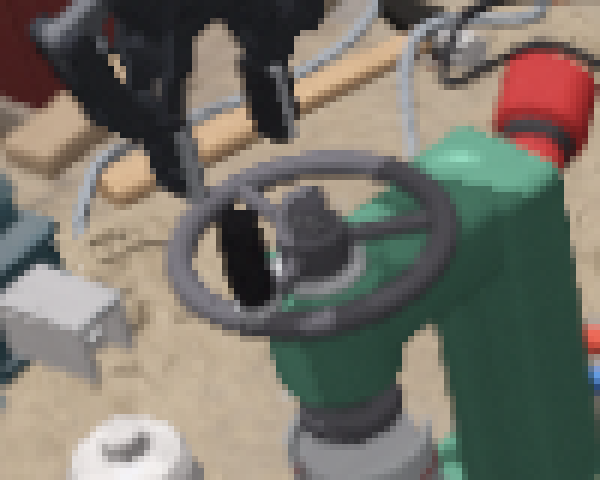

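Converted, 0.06 m is 0.15, 0.05 m is 0.125.

```bash
python3 drive.py '[[[0,-0.0088,0,0,0.5],[0,-0.0088,0.05,0,0.5],[0,-0.0088,0.0875,0,0.5],[0,-0.0088,0.125,0,0.5],[0,-0.0088,0.15,0,0.5]]]' 30 && python3 drive.py '[[[0,0,0,0,0.5],[0,0,0,0,0.2],[0,0,0,0,0.1],[0,0,0,0,0.1],[0,0,0,0,0.1]]]' && python3 drive.py '[[[0,0,0,0,0.1],[0,0,0,0,0.1],[0,0,0,0,0.1]]]'; python3 - <<'E'
from meas import *
tool([.416,.3337,.264])
C=np.array([.4705,.3547]);p=ctrl.read_state()['ee_pos'][:2]
for c in(C,):
  v=p-c;print(np.linalg.norm(v)); t=np.radians(-3.72);ex=np.array([np.cos(t),np.sin(t)]);ey=np.array([-np.sin(t),np.cos(t)])
  ph=np.arctan2(v@ey,-(v@ex));print('phi',ph)
  for D in np.arange(.4,5.3,.4): print(round(D,1),(.056*np.array([np.sin(ph+D)-np.sin(ph),np.cos(ph)-np.cos(ph+D)])).round(4))
E
```

```text
time: 53.5
ee_pos: [0.4145, 0.3343, 0.2637]
tcp_rot: [-2.292, -2.148, 0.001]
wrist_force: [0.1, -0.0, 0.4]
width: 0.497
grasp_force: 0.0
time: 54.0
ee_pos: [0.4169, 0.3344, 0.2655]
tcp_rot: [2.292, 2.146, 0.007]
wrist_force: [4.7, 1.8, 1.3]
width: 0.231
grasp_force: 31.2
time: 54.3
ee_pos: [0.4169, 0.3344, 0.2655]
tcp_rot: [2.292, 2.146, 0.007]
wrist_force: [5.9, 0.5, 0.7]
width: 0.23
grasp_force: 31.3
d [-0.0007 -0.0009  0.0015] pos [0.4169 0.3344 0.2655] ydir -3.76 z [ 0.005  0.002 -1.   ]
0.05729906221606342
phi -0.42773345128468293
0.4 [ 0.0217 -0.005 ]
0.8 [ 0.0436 -0.0012]
1.2 [0.0623 0.0108]
1.6 [0.0748 0.0292]
2.0 [0.0792 0.051 ]
2.4 [0.0748 0.0728]
2.8 [0.0622 0.0912]
3.2 [0.0434 0.1032]
3.6 [0.0215 0.1069]
4.0 [-1.000e-04  1.018e-01]
4.4 [-0.0181  0.0887]
4.8 [-0.0296  0.0696]
5.2 [-0.0327  0.0476]
```

```bash
python3 drive.py '[[[0,0.0063,0,0,0.1],[0.0543,-0.0063,0,0,0.1],[0.109,0.0033,0,0,0.1],[0.1558,0.0333,0,0,0.1],[0.1558,0.0333,0,0,0.1]]]' && python3 drive.py '[[[0,0,0,0,0.1]]]'
```

```text
time: 54.8
ee_pos: [0.4364, 0.3939, 0.2655]
tcp_rot: [2.289, 2.141, 0.004]
wrist_force: [4.7, -3.2, 4.9]
width: 0.233
grasp_force: 31.7
time: 54.9
ee_pos: [0.4354, 0.3931, 0.2655]
tcp_rot: [2.292, 2.141, 0.003]
wrist_force: [6.1, -3.9, 3.2]
width: 0.235
grasp_force: 31.7
```

```bash
cat > tab.py <<'E'
import sys
from h import *
cmd=np.array([float(sys.argv[1]),float(sys.argv[2])]);C=np.array([float(sys.argv[3]),float(sys.argv[4])])
t=np.radians(-3.72);ex=np.array([np.cos(t),np.sin(t)]);ey=np.array([-np.sin(t),np.cos(t)])
p=ctrl.read_state()['ee_pos'][:2];v=p-C;ph=np.arctan2(v@ey,-(v@ex));print('r',np.linalg.norm(v),'phi',ph)
for D in np.arange(.3,2.8,.3):
    w=C+.056*(np.sin(ph+D)*ey-np.cos(ph+D)*ex);print(round(D,1),np.round([(w-cmd)@ey,(w-cmd)@ex],4),w.round(4))
E
python3 tab.py .4318 .3956 .471 .351
```

```text
r 0.05515715559462453 phi 0.8039831400319757
0.3 [0.008  0.0168] [0.4491 0.4025]
0.6 [0.0133 0.0327] [0.4653 0.4067]
0.9 [0.0135 0.0494] [0.482  0.4059]
1.2 [0.0089 0.0655] [0.4978 0.4002]
1.5 [-0.0004  0.0795] [0.5111 0.3901]
1.8 [-0.0133  0.0901] [0.5209 0.3765]
2.1 [-0.0288  0.0964] [0.5262 0.3606]
2.4 [-0.0455  0.0979] [0.5265 0.3439]
2.7 [-0.0618  0.0944] [0.522  0.3278]
```

Converted, 0.0655 m is 0.1638, 0.0494 m is 0.1235.

```bash
python3 drive.py '[[[0.02,0.042,0,0,0.1],[0.0333,0.0818,0,0,0.1],[0.0338,0.1235,0,0,0.1],[0.0223,0.1638,0,0,0.1],[0.0223,0.1638,0,0,0.1]]]' && python3 drive.py '[[[0,0,0,0,0.1]]]' && python3 tab.py .4978 .4002 .471 .351
```

```text
time: 55.4
ee_pos: [0.4999, 0.3976, 0.2655]
tcp_rot: [2.295, 2.143, -0.001]
wrist_force: [1.1, -2.5, 5.4]
width: 0.235
grasp_force: 31.8
time: 55.5
ee_pos: [0.499, 0.3981, 0.2655]
tcp_rot: [2.294, 2.145, -0.002]
wrist_force: [0.8, -3.4, 5.8]
width: 0.232
grasp_force: 31.9
r 0.05479927062538427 phi 2.0427348627273973
0.3 [-0.0107  0.0155] [0.5126 0.3885]
0.6 [-0.024   0.0256] [0.5218 0.3745]
0.9 [-0.0398  0.0313] [0.5265 0.3585]
1.2 [-0.0565  0.0322] [0.5262 0.3417]
1.5 [-0.0727  0.028 ] [0.521  0.3258]
1.8 [-0.087   0.0192] [0.5114 0.3122]
2.1 [-0.098   0.0067] [0.4981 0.302 ]
2.4 [-0.1048 -0.0086] [0.4824 0.2962]
2.7 [-0.1068 -0.0253] [0.4657 0.2953]
```

Converted, -0.0565 m is -0.1413, -0.0398 m is -0.0995.

```bash
python3 drive.py '[[[-0.0268,0.0388,0,0,0.1],[-0.06,0.064,0,0,0.1],[-0.0995,0.0783,0,0,0.1],[-0.1413,0.0805,0,0,0.1],[-0.1413,0.0805,0,0,0.1]]]' && python3 drive.py '[[[0,0,0,0,0.1]]]' && python3 tab.py .5262 .3417 .471 .350
```

```text
time: 56.0
ee_pos: [0.5259, 0.3388, 0.2655]
tcp_rot: [-2.295, -2.144, 0.004]
wrist_force: [-1.4, -2.0, 8.1]
width: 0.232
grasp_force: 32.0
time: 56.1
ee_pos: [0.5261, 0.3398, 0.2655]
tcp_rot: [-2.294, -2.146, 0.004]
wrist_force: [-1.0, -2.4, 7.0]
width: 0.231
grasp_force: 32.0
r 0.055986404732010164 phi -3.0238968965341892
0.3 [-0.018  -0.0044] [0.5206 0.324 ]
0.6 [-0.0321 -0.0134] [0.5107 0.3105]
0.9 [-0.0429 -0.0262] [0.4973 0.3005]
1.2 [-0.0495 -0.0416] [0.4815 0.295 ]
1.5 [-0.0512 -0.0582] [0.4648 0.2943]
1.8 [-0.048  -0.0747] [0.4486 0.2987]
2.1 [-0.04   -0.0894] [0.4344 0.3076]
2.4 [-0.028  -0.1011] [0.4235 0.3203]
2.7 [-0.0131 -0.1087] [0.4169 0.3357]
```

Converted, -0.009 m is -0.0225, -0.0015 m is -0.0038.

```bash
python3 drive.py '[[[-0.0225,-0.0038,0,0,0.1],[-0.0225,-0.0038,0,0,0.1]]]' && python3 drive.py '[[[-0.0225,-0.0075,0,0,0.1],[-0.0225,-0.0075,0,0,0.1]]]' && python3 drive.py '[[[-0.0175,-0.0113,0,0,0.1],[-0.0175,-0.0113,0,0,0.1]]]'&& python3 drive.py '[[[-0.0175,-0.0113,0,0,0.1],[-0.0175,-0.0113,0,0,0.1]]]'; python3 tab.py .5107 .3105 .471 .350
```

```text
time: 56.3
ee_pos: [0.5241, 0.3321, 0.2655]
tcp_rot: [-2.293, -2.147, 0.0]
wrist_force: [-0.0, -1.1, 7.5]
width: 0.232
grasp_force: 32.0
time: 56.5
ee_pos: [0.522, 0.3266, 0.2655]
tcp_rot: [-2.29, -2.148, -0.011]
wrist_force: [5.1, 4.6, 3.3]
width: 0.233
grasp_force: 31.6
time: 56.7
ee_pos: [0.5201, 0.323, 0.2655]
tcp_rot: [2.288, 2.15, 0.026]
wrist_force: [13.0, 10.8, -2.3]
width: 0.233
grasp_force: 31.2
time: 56.9
ee_pos: [0.5178, 0.3194, 0.2656]
tcp_rot: [2.285, 2.15, 0.04]
wrist_force: [19.2, 14.7, -7.4]
width: 0.234
grasp_force: 30.9
r 0.05595395577282762 phi -2.62760566265124
0.3 [-0.0039 -0.0037] [0.5067 0.3069]
0.6 [-0.0134 -0.0175] [0.4924 0.2982]
0.9 [-0.0185 -0.0334] [0.4761 0.2942]
1.2 [-0.0186 -0.0502] [0.4594 0.2952]
1.5 [-0.0137 -0.0662] [0.4438 0.3011]
1.8 [-0.0044 -0.0801] [0.4305 0.3113]
2.1 [ 0.0086 -0.0906] [0.4209 0.325 ]
2.4 [ 0.0242 -0.0967] [0.4157 0.3409]
2.7 [ 0.0409 -0.098 ] [0.4155 0.3577]
```

Contact is clear (over 20 N at the handle). I'll relieve the arm, open and retreat.

Converted, 0.0085 m is 0.0213, 0.006 m is 0.015.

```bash
python3 drive.py '[[[0.0125,0.0088,0,0,0.1],[0.0213,0.015,0,0,0.1],[0.0213,0.015,0,0,0.1]]]' && python3 drive.py '[[[0,0,0,0,0.4],[0,0,0,0,0.45],[0,0,0,0,0.45],[0,0,0,0,0.45]]]' && python3 drive.py '[[[0,0,-0.05,0,0.45],[0,0,-0.125,0,0.45],[0,0,-0.175,0,0.45],[-0.1,-0.075,-0.225,0,0.45],[-0.2,-0.15,-0.225,0,0.45]]]' && python3 drive.py '[[[-0.1125,0,0,0,0.45],[-0.225,0,0,0,0.45],[-0.3375,0,0,0,0.45],[-0.45,0,0,0,0.45],[-0.5,0,0,0,0.45]]]' && python3 drive.py '[[[0,0,0,0,0.45],[0,0,0,0,0.45],[0,0,0,0,0.45]]]'; python3 - <<'E'
from meas import *
f=ctrl.grab_frame('top');g=ctrl.grab_frame('scene')
cv2.imwrite("pics/fin.png",np.hstack([cv2.resize(f[150:260,90:240],(400,293),interpolation=0),cv2.resize(g[130:240,100:250],(400,293),interpolation=0)])[:,:,::-1])
for d in discs(f):
  if d[0]=='dark': print(*d)
E
```

```text
time: 57.2
ee_pos: [0.5212, 0.3251, 0.2655]
tcp_rot: [2.287, 2.153, 0.023]
wrist_force: [9.0, 9.7, -0.3]
width: 0.232
grasp_force: 31.5
time: 57.6
ee_pos: [0.5167, 0.3181, 0.2637]
tcp_rot: [-2.292, -2.147, 0.004]
wrist_force: [-0.5, 0.1, 0.8]
width: 0.452
grasp_force: 0.0
time: 58.1
ee_pos: [0.4556, 0.2452, 0.3555]
tcp_rot: [2.289, 2.148, 0.004]
wrist_force: [0.6, -0.6, 0.4]
width: 0.452
grasp_force: 0.0
time: 58.6
ee_pos: [0.4404, 0.0406, 0.3547]
tcp_rot: [-2.3, -2.14, 0.001]
wrist_force: [0.5, -0.1, -0.2]
width: 0.449
grasp_force: 0.0
time: 58.9
ee_pos: [0.4419, 0.0478, 0.3539]
tcp_rot: [-2.288, -2.151, 0.001]
wrist_force: [0.5, 0.5, -0.5]
width: 0.449
grasp_force: 0.0
dark [ 0.428 -0.349] [374.6 220.6] 236.5 [17. 17.]
dark [ 0.52   -0.3383] [369.8 192.4] 193.5 [17. 14.]
```

View pics/fin.png

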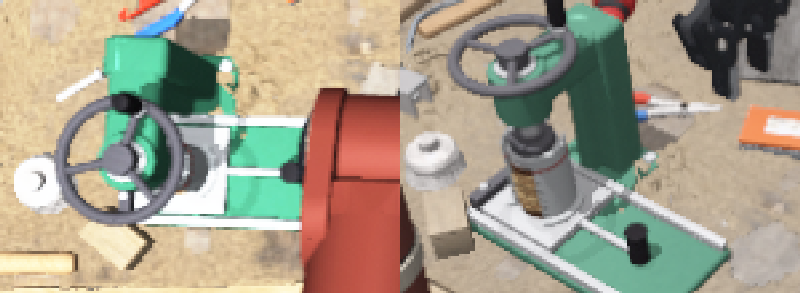

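```bash
python3 - <<'E'
from meas import *
f=ctrl.grab_frame('top')
m=(f[175:205,120:155].max(2)<45).astype(np.uint8);ys,xs=np.where(m);print('black',len(xs),xs.mean()+120,ys.mean()+175,xs.min()+120,xs.max()+120,ys.min()+175,ys.max()+175)
for ph in np.arange(-3.2,-2.3,.1):
    t=np.radians(-3.72);ex=np.array([np.cos(t),np.sin(t)]);ey=np.array([-np.sin(t),np.cos(t)])
    w=np.array([.471,.351])+.056*(np.sin(ph)*ey-np.cos(ph)*ex);print(round(ph,1),w.round(4),pix('top',np.r_[w,.3]).round(1),pix('top',np.r_[w,.277]).round(1))
E
```

```text
black 40 140.15 188.3 135 154 181 192
-3.2 [0.527  0.3506] [[128.6 186.3]] [[131.8 187.3]]
-3.1 [0.5267 0.345 ] [[130.7 186.3]] [[133.9 187.3]]
-3.0 [0.5258 0.3395] [[132.8 186.6]] [[136.  187.6]]
-2.9 [0.5244 0.3341] [[134.9 187.1]] [[138.  188.1]]
-2.8 [0.5224 0.3289] [[136.9 187.8]] [[140.  188.7]]
-2.7 [0.52   0.3238] [[138.9 188.7]] [[141.9 189.6]]
-2.6 [0.517  0.3191] [[140.7 189.8]] [[143.6 190.7]]
-2.5 [0.5136 0.3146] [[142.4 191.1]] [[145.3 191.9]]
-2.4 [0.5098 0.3106] [[144.  192.5]] [[146.8 193.4]]
-2.3 [0.5055 0.3069] [[145.4 194.1]] [[148.2 194.9]]
```

```bash
python3 -c "
from station import ctrl
print(ctrl.sign_off())"
```

```text
the job is handed in; nothing more can be done
None
```

The job is handed in at about 59 s of the 192 s: the stack is level with the red line as far as the pictures show, the steel disc is flat on top, the carriage is against its stop, the ram was wound down until the wheel pushed back at over 20 N, and both left-over dark discs are in the tray. The sign-off returned no verdict, and I judged pad contact from that wheel resistance and the final picture.

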